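# Load the compression cell and bring the ram down onto the column

## Robot

A 6-joint arm with a two-finger parallel gripper is mounted at the origin on the work surface. World frame = base frame: x ahead of the robot, y to its left, z up, the work surface at z = 0. Lengths are in m, angles in rad, forces in N, time in s.
With the tool pointing down it reaches from about 0.4 to 0.825 m from the base axis. Payload 7 kg.
Tool frame: the origin (TCP) lies at the centre of the arm's flange, where the gripper is bolted on; the fingertips stand 178 mm ahead of it and the grasp point (between the pads) lies arm.tcp_to_grasp ahead of it (arm.tcp_to_grasp is the distance from the TCP to the grasp point, in m); z points along the fingers, y is the direction in which the jaws open and shut (so a half turn about z gives the same grasp; the last joint's range is limited). The gripper opens to 88 mm and grips with 3 to 60 N. Pads are 19 mm wide; open, the fingers measure 130 mm over their backs; the gripper's body (78 mm by 193 mm) begins 47 mm behind the grasp point.
Start: joints at [-0.969, 0.359, 0.012, 0, -1.224, -0.288], TCP at [0.208, -0.642, 0.405] pointing down, gripper open.
Joint ranges: [-3.07, 3.07], [-1.43, 2.12], [-1.02, 1.25], [-3.03, 1.67], [-3.05, -0], [-3.03, 3.03]. Speed limits (rad/s): [2.39, 2.39, 3.01, 3.14, 3.14, 3.14].

## Interface

Orientations are given as [roll, pitch, yaw] about the fixed x, y, z axes, in that order (R = Rz(yaw) Ry(pitch) Rx(roll)).
In Python, from station import arm gives the robot as it stands.
- The arm moves only by the tool move_arm, never from a script. Its argument "deltas" is a list of rows, each a list of 6 numbers: the shift along the world's x, y, z in mm, then the turn, a rotation vector about the world's x, y, z in degrees. In form: [[tx, ty, tz, ax, ay, az], ...]. A call has exactly 5 rows; each row shifts and turns the commanded pose from where the row before left it; what a row does not reach is not made up. A row lasts 1/12 s, in which the tool goes at most 41.7 mm and 7.16 degrees, less where a joint would pass 70% of its speed; a pose out of reach is approached as far as the arm can. A call with a gripper value outside its range is refused whole. "claw" is the closure in counts, from 0 (fully open) to 255 (shut), set as the call begins (left out, the last holds). The fingers move at their own pace and stop on an object; "squeeze" is the grip in N (left out, the last holds). Time passes only in rows, so rows that do not move let the fingers close, or fill a call up. It gives the time, the measured TCP pose, the force and the opening at its end, in the units of the state.
- arm.get_state(): the state, without advancing time (a new reading comes with each control period).
- arm.grab_frame(name): name is "side" or "top"; returns the picture (420x560x3 uint8, red, green, blue); there is no depth.
- arm.calibration(name): a dict with "intrinsics" (3x3 intrinsics, pixels), "T" (4x4, takes a point from camera to world coordinates). Camera axes: x right, y up, looking along -z (the intrinsics and any distortion apply to the point x, -y, -z); pixel columns grow to the right and rows downward; lengths in m; the calibration is good to about 2 mm. A picture is of the moment at which its call begins. calibration takes no time and is no camera call.
- arm.job_done(): hands the job in, once; it reports no verdict.
Trained networks look in the newest picture that a camera, given by its name, has taken for a name from the list of things; names that differ only in an ending like _2 or _b are one class to them, and where a whole thing is asked for, a point or a joint stands for the part that bears it (a point fixed in the world has none). Each returns a list of dicts, best first, with "score" (0 to 1); they miss things now and then, are a little off and sometimes report something else, mostly with a low value. They report only what shows in the picture. A call takes as long as a camera call. They do not tell look-alikes from the thing itself.
- arm.spot_in(thing, camera): "xy" ([column, row] in pixels, amid what is visible of it).
- arm.masks_of(thing, camera): "pixels" (420x560 bool, what is visible of it) and "xy" ([column, row] in pixels, amid what is visible of it).
- arm.spot_point(thing, camera): "xy" ([column, row] in pixels: a listed point, or the origin of a listed thing).
The state is a dict: "t": time; "q": joint angles; "qd": joint speeds; "joint_efforts": joint torques, N m; "eef_pos": TCP position; "ee_rot": TCP orientation; "force": force on the tool from outside, world axes, zero at the start; "moment": the same for the moment, N m; "width": finger opening in m.
Only numpy, scipy, OpenCV 4.12 (cv2) and the standard library are available. Lean on these libraries where they do the work, as an engineer would, in place of code of your own. Each camera call takes 0.05 s, during which the arm holds its last target. There are 200 camera calls.

## Task

Draw the white platen out from under the ram and drop every orange and blue spacer ring on the bench into its clear tube so that they lie flat in one column, in any order, then stand the white plunger on top of them, knob up. Push the platen fully home under the ram and press the ram down by its red knob until you feel it bear firmly on the plunger - a firm press, without forcing it - and leave it resting there. Leave everything else on the bench where it is.

Things in the scene. Friction and masses are not known exactly. Their poses are not given: they have to be found in the camera images.
- ring_a: orange flat spacer ring, outside diameter 60 mm, 13 mm thick, bore 20 mm (too small for the fingers), 100 g give or take 40 %; lies flat on the bench. Origin: centre of one flat face (the lower one at the start), z along its axis. May be absent (two to four rings are there).
- ring_b: orange flat spacer ring, outside diameter 60 mm, 13 mm thick, bore 20 mm (too small for the fingers), 100 g give or take 40 %; lies flat on the bench. Origin: centre of one flat face (the lower one at the start), z along its axis. May be absent (two to four rings are there).
- ring_c: orange flat spacer ring, outside diameter 60 mm, 13 mm thick, bore 20 mm (too small for the fingers), 100 g give or take 40 %; lies flat on the bench. Origin: centre of one flat face (the lower one at the start), z along its axis. May be absent (two to four rings are there).
- ring_d: blue flat spacer ring, outside diameter 60 mm, 17 mm thick, bore 20 mm (too small for the fingers), 140 g give or take 40 %; lies flat on the bench. Origin: centre of one flat face (the lower one at the start), z along its axis. May be absent (two to four rings are there).
- ring_e: blue flat spacer ring, outside diameter 60 mm, 17 mm thick, bore 20 mm (too small for the fingers), 140 g give or take 40 %; lies flat on the bench. Origin: centre of one flat face (the lower one at the start), z along its axis. May be absent (two to four rings are there).
- plunger: white plunger, 80 g: a disc of diameter 60 mm, 12 mm thick, with a round knob (stem) of diameter 24 mm rising 55 mm above it, 67 mm tall in all. Stands on the bench, knob up. Origin: centre of the disc's underside, z up along the knob.
- rig: fixed frame of the press: two low rails (12 mm high) along its own y axis and, behind the ram, two upright posts (200 mm high, 115 mm to its +x side) joined by a crossbeam that carries the ram's guide arm (top of both 210 mm high). Origin: on the bench under the ram's axis. The platen slides along its y axis; the ram stands over its +y end.
- tube_floor (a point): centre of the inner floor of the clear tube on the platen, 24 mm above the bench; axes as the rig's. The tube is upright, bore 63 mm, 68 mm deep below a 10 mm high aluminium funnel mouth. Once loaded, the top of the plunger stands 15 to 49 mm above the rim.
- tube_mouth (a point): centre of the rim of the tube's funnel mouth, 78 mm above the tube's floor, 102 mm above the bench. The funnel widens the bore from 63 to 77 mm; its rim is 85 mm across outside. A ring held by its edge does not pass the rim with the fingers: let go centred just above it and it falls in flat.
- carriage_grip (a point): centre of the top of the black round handle post (diameter 24 mm, 55 mm tall, its top 75 mm above the bench) on the platen's tongue, 105 mm from the tube's axis on the side away from the ram (rig's -y). Move the platen by it; grip it from above with the fingers closing across the slide (along the rig's x): the tube's funnel rim is 62 mm from its axis and 102 mm high.
- carriage (a joint): slide of the white platen (140 mm square) along the rig's y, m: 0 at the loading end stop, 0.17 at the stop under the ram (fully home, tube right under the ram). Starts 0.09 to 0.17. Moves with about 3 N and stays where it is left.
- ram: the ram: a steel rod in a vertical guide, its foot 36 mm across and 10 mm thick. Origin: centre of the foot's underside, 165 mm above the bench when the ram is fully up, 105 mm fully down; starts at most 6 mm below the top. Moves down with about 2 N more than its own weight and stays where it is left; feel for the plunger.
- ram_knob (a point): centre of the top of the ram's red round knob (diameter 40 mm, 22 mm tall), 137 mm above the underside of the ram's foot, 302 mm above the bench when the ram is up. Push on it from above with shut fingers.
- amber_bottle: bystander: amber glass bottle, diameter 64 mm, 150 mm tall, origin under its centre
- dropper: bystander: slim black bottle, diameter 40 mm, 130 mm tall, origin under its centre
- grey_cap: bystander: grey stepped plastic cap, diameter 44 mm, 44 mm tall, origin under its centre
- screwdriver: bystander: screwdriver, 150 mm long, lying near the robot, origin under its middle, x along it
- clear_sheet: bystander: pale plastic sheet, 100 x 80 x 6 mm, lying flat, origin under its centre
Mind the look-alikes: they are no part of the job. What is meant by the plunger is not brown or green, and is the smaller of those in its own colour.

How it is judged:
On the way, in this order (a step that is already met when the one before it is completed fails the run):
1. every ring present lies flat in the tube (horizontal distance between each of ring_a, ring_b, ring_c, ring_d, ring_e and tube_floor below 0.006 m and z of ring_a in the frame of tube_floor between -0.004 and 0.064 m and angle between the z axis of each of ring_a, ring_b, ring_c, ring_d, ring_e and the z axis of tube_floor, either way round below 0.1 rad and z of ring_b in the frame of tube_floor between -0.004 and 0.064 m and z of ring_c in the frame of tube_floor between -0.004 and 0.064 m and z of ring_d in the frame of tube_floor between -0.004 and 0.064 m and z of ring_e in the frame of tube_floor between -0.004 and 0.064 m), for 0.2 s.
2. the plunger stands upright on the column in the tube (all of step 1 and horizontal distance between plunger and tube_floor below 0.006 m and z of plunger in the frame of tube_floor between 0.022 and 0.064 m and angle between the z axis of plunger and the z axis of tube_floor, either way round below 0.1 rad and angle between plunger's own z axis and vertical below 0.1 rad), for 0.2 s.
3. the platen is fully home under the ram (within 4 mm), the column and the plunger still in the tube (all of step 2 and value of joint carriage above 0.166 m), for 0.2 s.
4. the ram is pressed firmly on the plunger (more than 3 N between them) (value of joint carriage above 0.166 m and contact force between ram and plunger above 3 N), for 0.2 s.
At the end, for the whole second after the job is handed in: Every ring present lies flat (within 0.1 rad) in the tube, centred within 6 mm; the plunger stands upright on top of them in the tube; the platen is fully home (within 4 mm); the foot of the ram rests on the plunger's knob (gap under 2.5 mm); all at rest (all of step 3 and z of plunger in the frame of ram above -0.0695 m and linear speed of plunger below 0.02 m/s and velocity of joint carriage below 0.01 m/s); the robot touches nothing.
It fails at once if a bystander was moved by more than 40 mm (distance of any of amber_bottle, dropper, grey_cap, screwdriver, clear_sheet from where it was at the start of the episode above 0.04 m).
It fails at once if the ram was forced onto the plunger with more than 45 N (contact force between ram and plunger above 45 N).
Of ring_a, ring_b, ring_c, ring_d, ring_e only 2 to 4 are there at a start; the rules pass over those that are not, and their reading is None.
At some moment in a run one of ring_a, ring_b, ring_c, ring_d, ring_e, plunger may be knocked a few centimetres aside while the robot is not near it.
It also fails if it takes over 210 s, if anything falls off the work surface, if the arm or the gripper's body presses on something with over 40 N, if the wrist force passes 120 N, or if a joint passes its speed limit or range.

## Working session

There is one attempt and no reset: what is moved stays moved. The work goes in short steps, Python scripts to look and compute and a tool call to move; the robot and the scene stay as the last step left them, time stands still between calls to the robot, and variables do not carry over. Pictures are saved under pics/ and viewed, about 12 in all and at most 16, crops included, and the job is handed in when it is done.

Besides the shell and the picture viewer there is one more tool, called after "Call:" in YAML: its name, and indented under it one key for each argument. move_arm: Moves the arm, as the interface text tells. Its arguments: {"type":"object","properties":{"deltas":{"type":"array","items":{"type":"array","items":{"type":"number"}}},"claw":{"type":"number"},"squeeze":{"type":"number"}},"required":["deltas"]}

```bash
ls; mkdir -p pics; cat > h.py <<'E'
import numpy as np, cv2
from station import arm
def ray(cam,xy):
    c=arm.calibration(cam);K=np.array(c["intrinsics"]);T=np.array(c["T"])
    d=np.linalg.solve(K,[xy[0],xy[1],1.]);d=np.array([d[0],-d[1],-d[2]])
    return T[:3,3],T[:3,:3]@d
def onz(cam,xy,z):
    o,d=ray(cam,xy);return o+d*(z-o[2])/d[2]
def proj(cam,p):
    c=arm.calibration(cam);K=np.array(c["intrinsics"]);T=np.array(c["T"])
    q=T[:3,:3].T@(np.array(p)-T[:3,3]);u=K@[q[0],-q[1],-q[2]];return u[:2]/u[2]
def tri(x1,x2):
    (o,d),(p,e)=ray("side",x1),ray("top",x2)
    s=np.linalg.lstsq(np.c_[d,-e],p-o,rcond=None)[0]
    a,b=o+s[0]*d,p+s[1]*e;return (a+b)/2,np.linalg.norm(a-b)
def save(cam,n,box=None,k=1):
    f=arm.grab_frame(cam)
    if box: f=f[box[1]:box[3],box[0]:box[2]]
    f=cv2.resize(f,None,fx=k,fy=k,interpolation=cv2.INTER_CUBIC)
    cv2.imwrite(f"pics/{n}.png",f[:,:,::-1])
E
python3 - <<'E'
from h import *
np.set_printoptions(precision=3,suppress=True)
save("side","s0");save("top","t0")
print(arm.tcp_to_grasp,arm.get_state())
for c in("side","top"):
    print(c,np.array(arm.calibration(c)["T"])[:3,3], arm.calibration(c).keys())
    for n in("ring_a","ring_d","plunger","amber_bottle","dropper","grey_cap","screwdriver","clear_sheet"):
        print(n,[(round(r["score"],2),np.round(r["xy"],1).tolist(),onz(c,r["xy"],0.0)[:2].round(3).tolist()) for r in arm.spot_point(n,c)])
    for n in("tube_mouth","carriage_grip","ram_knob","rig","ram","tube_floor"):
        print(n,[(round(r["score"],2),np.round(r["xy"],1).tolist()) for r in arm.spot_point(n,c)])
E
```

```text
pics
0.1593 {'t': 0.1, 'q': array([-0.969,  0.359,  0.011, -0.   , -1.224, -0.288]), 'qd': array([ 0.   , -0.002,  0.002,  0.001, -0.001, -0.001]), 'joint_efforts': array([ -0.002, -58.416,  29.375,   7.015,   0.01 ,  -0.   ]), 'eef_pos': array([ 0.208, -0.642,  0.404]), 'ee_rot': array([ 3.14 , -0.   , -2.828]), 'force': array([-0.98 ,  0.682,  0.225]), 'moment': array([-0.018, -0.02 , -0.03 ]), 'width': 0.08767532206131429}
side [0.042 0.636 0.739] dict_keys(['intrinsics', 'T'])
ring_a [(0.77, [355.4, 232.0], [0.466, -0.304]), (0.77, [346.9, 259.3], [0.424, -0.175]), (0.66, [278.1, 228.6], [0.668, -0.179])]
ring_d [(0.77, [355.4, 232.0], [0.466, -0.304]), (0.77, [346.9, 259.3], [0.424, -0.175]), (0.66, [278.1, 228.6], [0.668, -0.179])]
plunger [(0.72, [285.1, 323.9], [0.426, 0.114]), (0.7, [327.4, 340.2], [0.323, 0.095]), (0.7, [248.7, 416.6], [0.349, 0.334]), (0.67, [281.2, 370.1], [0.36, 0.218])]
amber_bottle [(0.75, [249.4, 225.6], [0.75, -0.138])]
dropper [(0.86, [225.7, 240.8], [0.756, -0.037])]
grey_cap [(0.58, [380.1, 239.1], [0.39, -0.316]), (0.18, [212.6, 290.2], [0.64, 0.
[... 803 characters left out ...]
 [0.414, -0.183])]
plunger [(0.87, [127.3, 304.1], [0.352, 0.34]), (0.65, [170.7, 306.5], [0.348, 0.223]), (0.58, [210.4, 274.6], [0.435, 0.118]), (0.57, [220.3, 314.2], [0.329, 0.088])]
amber_bottle [(0.71, [312.0, 162.0], [0.749, -0.155])]
dropper [(0.8, [271.5, 155.5], [0.766, -0.043])]
grey_cap [(0.54, [365.9, 293.3], [0.392, -0.305])]
screwdriver [(0.86, [261.2, 288.9], [0.399, -0.021])]
clear_sheet [(0.67, [397.2, 180.5], [0.702, -0.391])]
tube_mouth [(0.93, [172.5, 225.7]), (0.37, [215.6, 233.2])]
carriage_grip [(0.94, [215.6, 229.0]), (0.19, [174.4, 229.7])]
ram_knob [(0.69, [150.0, 215.9])]
rig [(0.74, [174.0, 227.6])]
ram [(0.57, [160.4, 226.9])]
tube_floor [(0.75, [179.8, 229.2])]
```

View pics/s0.png

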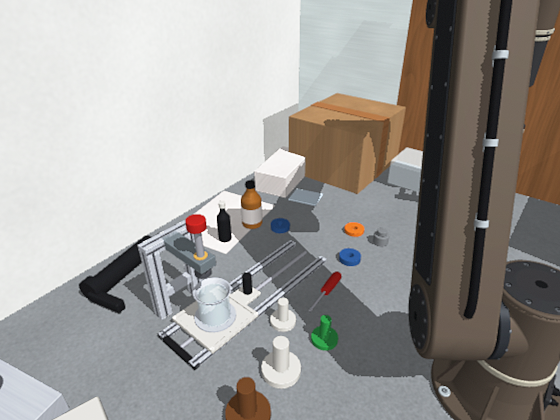

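View pics/t0.png

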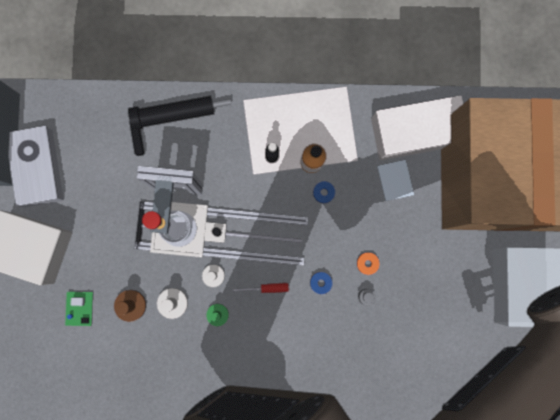

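The rings are two blue at top-image pixels (324,192) and (321,283) and one orange at (368,264). Plunger candidates are white (213,275), larger white (172,303), brown (130,305) and green (217,315). The small white one at (213,275) fits, and I'll check it in a crop while measuring.

```bash
python3 - <<'E'
from h import *
np.set_printoptions(precision=4,suppress=True)
save("side","s1",(230,290,350,410),4)
def m(n,c): return [(round(r["score"],2),np.array(r["xy"]),int(r["pixels"].sum()),np.argwhere(r["pixels"])[:,::-1].mean(0)) for r in arm.masks_of(n,c)]
for c in("side","top"):
    for n,z in(("ring_a",.0065),("ring_d",.0085),("plunger",.02)):
        for s,xy,a,ce in m(n,c): print(c,n,s,xy.round(1),a,ce.round(1),onz(c,ce,z))
P={}
for n in("tube_mouth","carriage_grip","ram_knob"):
    a=arm.spot_point(n,"side")[0]["xy"];b=arm.spot_point(n,"top")[0]["xy"]
    z={"tube_mouth":.102,"carriage_grip":.075,"ram_knob":.300}[n]
    print(n,*tri(a,b),onz("side",a,z),onz("top",b,z))
for n in("plunger","ring_a","ring_d"):
  for r in arm.spot_point(n,"top")[:4]: print(n,r["score"],onz("top",r["xy"],0))
# rails
f=arm.grab_frame("top");g=cv2.cvtColor(f,cv2.COLOR_RGB2GRAY)
L=cv2.createLineSegmentDetector().detect(g)[0][:,0]
for l in L:
    a,b=onz("top",l[:2],.012),onz("top",l[2:],.012);d=b-a
    if np.linalg.norm(d)>.12 and 140<l[0]<320 and 195<l[1]<270: print(a[:2],b[:2],np.degrees(np.arctan(-d[0]/d[1])))
E
```

```text
side ring_a 0.68 [353.7 231.3] 222 [354.3 228.6] [ 0.4737 -0.3098  0.0065]
side ring_a 0.67 [349.  257.8] 296 [349.6 257. ] [ 0.4195 -0.1816  0.0065]
side ring_a 0.54 [278.2 225. ] 250 [280.  224.9] [ 0.669  -0.1908  0.0065]
side ring_d 0.68 [353.7 231.3] 222 [354.3 228.6] [ 0.4725 -0.3072  0.0085]
side ring_d 0.67 [349.  257.8] 296 [349.6 257. ] [ 0.4185 -0.1794  0.0085]
side ring_d 0.54 [278.2 225. ] 250 [280.  224.9] [ 0.6673 -0.1886  0.0085]
side plunger 0.89 [280.6 364.2] 1397 [281.4 364.5] [0.3586 0.2183 0.02  ]
side plunger 0.79 [285.3 317.1] 558 [283.2 316.6] [0.4317 0.1132 0.02  ]
side plunger 0.62 [325.  337.1] 663 [325.  334.4] [0.3278 0.0995 0.02  ]
side plunger 0.6 [249.6 402.2] 1427 [248.3 402.4] [0.3594 0.3213 0.02  ]
top ring_a 0.77 [369.2 264.3] 297 [367.7 263.6] [ 0.4721 -0.3088  0.0065]
top ring_a 0.7 [317.7 279.6] 364 [321.2 282.4] [ 0.4192 -0.1829  0.0065]
top ring_a 0.67 [325.2 197.8] 363 [324.  191.6] [ 0.6668 -0.1885  0.0065]
top ring_d 0.77 [369.2 264.3] 297 [367.7 263.6] [ 0.4721 -0.3084  0.0085]
top ring_d 0.7 [317.7 279.6] 364 [321.2 282.4] [ 0.4192 -0.1827  0.0085]
top ring_d 0.67 [325.2 197.8] 363 [324.  191.6] [ 0.6665 -0.1883  0.0085]
top plunger 0.88 [219.7 310.8] 379 [218.1 314.2] [0.3311 0.0926 0.02  ]
top plunger 0.69 [212.5 276.5] 375 [213.4 275.4] [0.4336 0.1074 0.02  ]
top plunger 0.65 [172.7 306.8] 711 [172.2 302.7] [0.3594 0.2155 0.02  ]
top plunger 0.59 [125.  305.6] 857 [129.5 305.4] [0.3504 0.329  0.02  ]Traceback (most recent call last):
  File "<stdin>", line 10, in <module>
IndexError: list index out of range
```

View pics/s1.png

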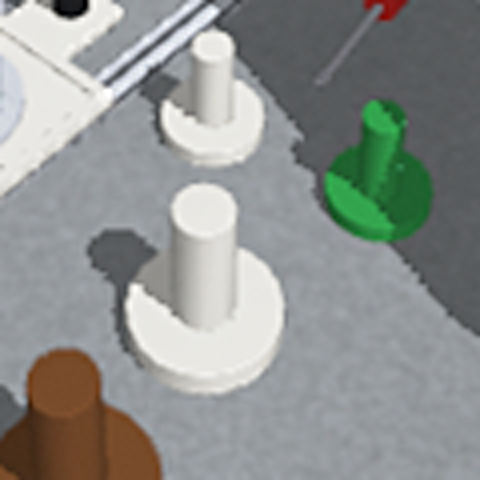

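The crop shows a small white plunger at full-image pixels (283,318), clearly smaller than the white one at (281,365), so it is the plunger. Ring positions from the two cameras agree within 3 mm. Next is the rig.

```bash
cat > rig.py <<'E'
from h import *
np.set_printoptions(precision=4,suppress=True)
f=arm.grab_frame("side");f2=arm.grab_frame("top")
for n,z in(("tube_mouth",.102),("carriage_grip",.075),("ram_knob",.300)):
    R={}
    for c in("side","top"):
        r=arm.spot_point(n,c)
        if r: R[c]=r[0]["xy"];print(n,c,round(r[0]["score"],2),np.round(r[0]["xy"],1),onz(c,r[0]["xy"],z))
    if len(R)==2: print("  tri",*tri(R["side"],R["top"]))
g=cv2.cvtColor(f2,cv2.COLOR_RGB2GRAY)
for l in cv2.createLineSegmentDetector().detect(g)[0][:,0]:
    a,b=onz("top",l[:2],.012),onz("top",l[2:],.012);d=b-a
    if np.linalg.norm(d)>.1 and 130<min(l[0],l[2]) and max(l[0],l[2])<320 and 195<l[1]<270: print(a[:2],b[:2],np.degrees(np.arctan(-d[0]/d[1])))
E
python3 rig.py
```

```text
tube_mouth side 0.68 [212.8 288.6] [0.5608 0.2006 0.102 ]
tube_mouth top 0.64 [172.  226.6] [0.5575 0.2081 0.102 ]
  tri [0.5561 0.206  0.109 ] 0.0023950086385794555
carriage_grip top 0.61 [213.2 232.1] [0.5467 0.1055 0.075 ]
ram_knob side 0.64 [196.5 215. ] [0.5688 0.2098 0.3   ]
ram_knob top 0.73 [148.9 218.4] [0.5617 0.2247 0.3   ]
  tri [0.5591 0.2208 0.3101] 0.004919282448875482
[ 0.487  -0.1329] [0.5081 0.1343] -4.506623438672069
[ 0.5972 -0.1386] [0.6175 0.1272] -4.3816751324418615
[0.5132 0.3238] [0.6294 0.3155] 85.91424380034597
[0.5925 0.0758] [ 0.5756 -0.1388] -4.518199828963014
[0.4933 0.2793] [0.4828 0.147 ] -4.556067879985531
[0.6102 0.127 ] [ 0.6001 -0.0025] -4.448562053770402
[ 0.6104 -0.01  ] [ 0.7158 -0.056 ] 66.39801895854846
[0.4926 0.0296] [ 0.4806 -0.1195] -4.601164547274885
[ 0.4745 -0.1163] [0.4862 0.0328] -4.500066352979758
[ 0.5993 -0.016 ] [ 0.59   -0.1319] -4.577497242864562
[ 0.5834 -0.132 ] [ 0.5933 -0.0128] -4.7280729970761115
[0.4783 0.029 ] [ 0.4673 -0.1126] -4.47584100372934
[0.6249 0.1205] [ 0.6156 -0.0057] -4.245466097736519
```

Rig yaw is about -4.5°, the handle is near (0.550, 0.101) and the tube near (0.558, 0.206). I'm moving above the handle.

Call:
move_arm:
  deltas:
    - [14,30,0,0,0,2.7]
    - [14,30,0,0,0,2.7]
    - [14,30,0,0,0,2.7]
    - [14,30,0,0,0,2.7]
    - [14,30,0,0,0,2.7]
  claw: 0

```text
t: 2.72
eef_pos: [0.2786, -0.4907, 0.4047]
ee_rot: [-3.141, -0.0, -2.59]
force: [1.2, 0.1, 0.0]
width: 0.0875
```

Call:
move_arm:
  deltas:
    - [14,30,0,0,0,2.7]
    - [14,30,0,0,0,2.7]
    - [14,30,0,0,0,2.7]
    - [14,30,0,0,0,2.7]
    - [14,30,0,0,0,2.7]

```text
t: 3.13
eef_pos: [0.3486, -0.3405, 0.4049]
ee_rot: [-3.141, 0.0, -2.354]
force: [0.7, 0.3, 0.6]
width: 0.0874
```

Call:
move_arm:
  deltas:
    - [14,30,0,0,0,2.7]
    - [14,30,0,0,0,2.7]
    - [14,30,0,0,0,2.7]
    - [14,30,0,0,0,2.7]
    - [14,30,0,0,0,2.7]

```text
t: 3.55
eef_pos: [0.4186, -0.1904, 0.4051]
ee_rot: [-3.141, 0.001, -2.119]
force: [1.2, 0.2, 0.4]
width: 0.088
```

Call:
move_arm:
  deltas:
    - [14,30,0,0,0,2.7]
    - [14,30,0,0,0,2.7]
    - [14,30,0,0,0,2.7]
    - [14,30,0,0,0,2.7]
    - [14,30,0,0,0,2.7]

```text
t: 3.97
eef_pos: [0.4886, -0.0404, 0.4051]
ee_rot: [-3.141, 0.001, -1.883]
force: [1.0, -0.4, -0.0]
width: 0.0879
```

Call:
move_arm:
  deltas:
    - [14,30,0,0,0,2.7]
    - [14,30,0,0,0,2.7]
    - [14,30,0,0,0,2.7]
    - [14,30,0,0,0,2.7]
    - [0,20,0,0,0,2.7]

```text
t: 4.38
eef_pos: [0.5461, 0.1007, 0.4044]
ee_rot: [-3.141, -0.0, -1.646]
force: [1.1, 0.3, -0.2]
width: 0.0874
```

Call:
move_arm:
  deltas:
    - [4,0,-25,0,0,0]
    - [0,0,-35,0,0,0]
    - [0,0,-30,0,0,0]
    - [0,0,-30,0,0,0]
    - [0,0,0,0,0,0]

```text
t: 4.8
eef_pos: [0.5462, 0.0972, 0.2792]
ee_rot: [3.133, -0.004, -1.651]
force: [-1.1, -0.1, -1.5]
width: 0.0879
```

```bash
python3 -c "
from h import *
save('side','s2',(130,150,350,370),2.5)
print(arm.get_state()['eef_pos'],arm.get_state()['force'])"
```

```text
[0.54741497 0.09755742 0.28232209] [0.43308987 0.86253143 1.1228062 ]
```

View pics/s2.png

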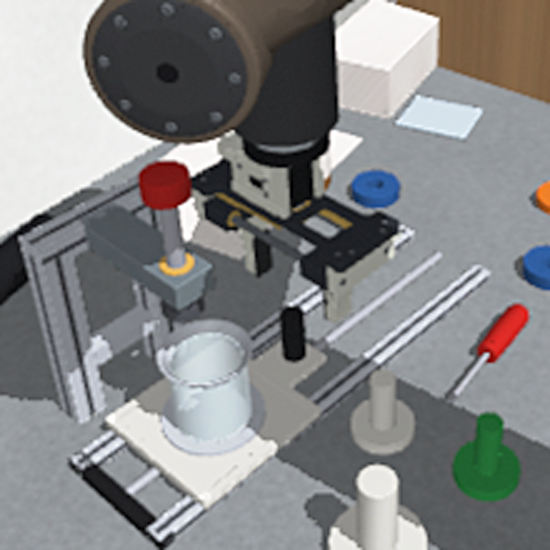

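The hand is above the handle with the jaws across the slide. The red knob at crop (165,185) is near the wrist, so I'm checking the clearance from the top.

```bash
python3 -c "
from h import *
save('top','t2',(110,150,330,310),3)
print(arm.get_state()['eef_pos'],arm.get_state()['force'])"
```

```text
[0.54846822 0.09793575 0.28464833] [0.86414607 0.33397956 0.30393597]
```

View pics/t2.png

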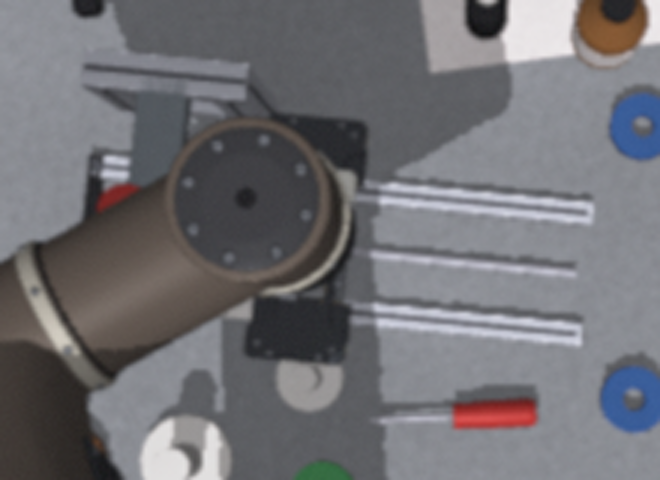

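```bash
python3 -c "
from h import *
np.set_printoptions(precision=3,suppress=True)
for c in('side','top'): print(np.array(arm.calibration(c)['intrinsics']).round(0).tolist())
for z in(.35,.4,.45,.5,.55): print(z,'sidecap',onz('side',(197,179),z),'capbottom',onz('side',(197,206),z),'topcap',onz('top',(192,216),z), 'link', onz('top',(132,251),z))
print(proj('side',(.565,.222,.3)),proj('side',(.55,.098,.285)),proj('top',(.55,.098,.285)))
"
```

```text
[[408.0, 0.0, 278.0], [0.0, 408.0, 211.0], [0.0, 0.0, 1.0]]
[[544.0, 0.0, 268.0], [0.0, 544.0, 221.0], [0.0, 0.0, 1.0]]
0.35 sidecap [0.603 0.168 0.35 ] capbottom [0.529 0.238 0.35 ] topcap [0.564 0.124 0.35 ] link [0.489 0.247 0.35 ]
0.4 sidecap [0.531 0.228 0.4  ] capbottom [0.467 0.289 0.4  ] topcap [0.56  0.117 0.4  ] link [0.488 0.235 0.4  ]
0.45 sidecap [0.459 0.288 0.45 ] capbottom [0.404 0.34  0.45 ] topcap [0.556 0.11  0.45 ] link [0.487 0.222 0.45 ]
0.5 sidecap [0.387 0.348 0.5  ] capbottom [0.342 0.391 0.5  ] topcap [0.551 0.103 0.5  ] link [0.486 0.21  0.5  ]
0.55 sidecap [0.315 0.409 0.55 ] capbottom [0.279 0.442 0.55 ] topcap [0.547 0.097 0.55 ] link [0.485 0.198 0.55 ]
[193.209 218.522] [242.296 200.129] [207.545 225.17 ]
```

Top cap is near z 0.53. The wrist link would clear the knob by only about 1–2 cm, so I'll grip the handle high, at TCP z of about 0.229, and watch the force.

Call:
move_arm:
  deltas:
    - [0,2,-15,0,0,0]
    - [0,0,-15,0,0,0]
    - [0,0,-15,0,0,0]
    - [0,0,-10,0,0,0]
    - [0,0,0,0,0,0]

```text
t: 5.32
eef_pos: [0.5485, 0.1, 0.2297]
ee_rot: [3.141, -0.0, -1.65]
force: [-0.5, -0.5, 0.2]
width: 0.0876
```

Call:
move_arm:
  deltas:
    - [0,0,0,0,0,0]
    - [0,0,0,0,0,0]
    - [0,0,0,0,0,0]
    - [0,0,0,0,0,0]
    - [0,0,0,0,0,0]
  claw: 255
  squeeze: 25

```text
t: 5.73
eef_pos: [0.5485, 0.1001, 0.2303]
ee_rot: [-3.141, 0.001, -1.65]
force: [0.1, -0.1, -0.3]
width: 0.0599
```

Call:
move_arm:
  deltas:
    - [0,0,0,0,0,0]
    - [0,0,0,0,0,0]
    - [0,0,0,0,0,0]
    - [0,0,0,0,0,0]
    - [0,0,0,0,0,0]

```text
t: 6.15
eef_pos: [0.5488, 0.1001, 0.2298]
ee_rot: [-3.14, 0.0, -1.649]
force: [16.7, -4.6, -13.1]
width: 0.0264
```

Call:
move_arm:
  deltas:
    - [0,0,0,0,0,0]
    - [0,0,0,0,0,0]
    - [0,-4,0,0,0,0]
    - [-1,-8,0,0,0,0]
    - [-1,-12,0,0,0,0]

```text
t: 6.57
eef_pos: [0.5481, 0.0773, 0.2299]
ee_rot: [-3.137, 0.002, -1.648]
force: [6.8, 2.9, -7.2]
width: 0.0233
```

Call:
move_arm:
  deltas:
    - [-1,-14,0,0,0,0]
    - [-1,-14,0,0,0,0]
    - [-1,-14,0,0,0,0]
    - [-1,-14,0,0,0,0]
    - [-1,-14,0,0,0,0]

```text
t: 6.98
eef_pos: [0.5425, 0.0062, 0.2299]
ee_rot: [-3.138, 0.002, -1.649]
force: [4.4, 3.1, -4.0]
width: 0.0234
```

Call:
move_arm:
  deltas:
    - [-1,-13,0,0,0,0]
    - [-1,-10,0,0,0,0]
    - [-1,-7,0,0,0,0]
    - [0,-4,0,0,0,0]
    - [0,0,0,0,0,0]

```text
t: 7.4
eef_pos: [0.5397, -0.0284, 0.2299]
ee_rot: [-3.138, 0.001, -1.65]
force: [8.1, -2.7, -5.8]
width: 0.023
```

Drawn about 128 mm so far. I'm creeping on to the end stop.

Call:
move_arm:
  deltas:
    - [-0.3,-4,0,0,0,0]
    - [-0.3,-4,0,0,0,0]
    - [-0.3,-4,0,0,0,0]
    - [-0.3,-3,0,0,0,0]
    - [0,0,0,0,0,0]

```text
t: 7.82
eef_pos: [0.5386, -0.043, 0.2299]
ee_rot: [-3.138, 0.001, -1.649]
force: [6.5, -1.3, -5.3]
width: 0.0236
```

Call:
move_arm:
  deltas:
    - [-0.3,-3,0,0,0,0]
    - [-0.3,-3,0,0,0,0]
    - [0,-2,0,0,0,0]
    - [0,-2,0,0,0,0]
    - [0,0,0,0,0,0]

```text
t: 8.23
eef_pos: [0.5379, -0.0528, 0.2299]
ee_rot: [-3.138, 0.001, -1.649]
force: [5.0, -0.5, -3.8]
width: 0.0234
```

Call:
move_arm:
  deltas:
    - [-0.3,-2,0,0,0,0]
    - [0,-2,0,0,0,0]
    - [0,-2,0,0,0,0]
    - [0,-2,0,0,0,0]
    - [0,0,0,0,0,0]

```text
t: 8.65
eef_pos: [0.5375, -0.057, 0.2298]
ee_rot: [-3.137, 0.007, -1.65]
force: [-1.6, 33.0, -0.1]
width: 0.0235
```

Call:
move_arm:
  deltas:
    - [0,-1,0,0,0,0]
    - [0,-1,0,0,0,0]
    - [0,-1,0,0,0,0]
    - [0,-1,0,0,0,0]
    - [0,0,0,0,0,0]

```text
t: 9.07
eef_pos: [0.5372, -0.0605, 0.2295]
ee_rot: [-3.138, 0.007, -1.65]
force: [-2.5, 35.4, -0.7]
width: 0.0237
```

Stop felt at 33 N. I'm easing off, releasing, raising, and moving toward the first blue ring.

Call:
move_arm:
  deltas:
    - [0,3,0,0,0,0]
    - [0,0,0,0,0,0]
    - [0,0,0,0,0,0]
    - [0,0,0,0,0,0]
    - [0,0,0,0,0,0]
  claw: 0

```text
t: 9.48
eef_pos: [0.5361, -0.0626, 0.2296]
ee_rot: [3.141, -0.0, -1.65]
force: [-1.0, 0.0, 0.1]
width: 0.0514
```

Call:
move_arm:
  deltas:
    - [0,0,0,0,0,0]
    - [0,0,0,0,0,0]
    - [0,0,15,0,0,0]
    - [0,0,30,0,0,0]
    - [0,0,30,0,0,0]

```text
t: 9.9
eef_pos: [0.5357, -0.0624, 0.3046]
ee_rot: [3.138, -0.001, -1.65]
force: [1.2, -0.9, 0.9]
width: 0.0837
```

Call:
move_arm:
  deltas:
    - [-24,-25,10,0,0,0]
    - [-24,-25,0,0,0,0]
    - [-24,-25,0,0,0,0]
    - [-24,-25,0,0,0,0]
    - [-22,-25,0,0,0,0]

```text
t: 10.32
eef_pos: [0.4165, -0.188, 0.3149]
ee_rot: [-3.141, 0.0, -1.65]
force: [0.1, -0.9, -0.3]
width: 0.0874
```

```bash
python3 rig.py | head -8; python3 - <<'E'
from h import *
np.set_printoptions(precision=4,suppress=True)
print(arm.get_state()['eef_pos'])
arm.grab_frame("side");save("top","t3",(110,130,430,330),2.5)
for c in("side","top"):
    for n,z in(("ring_a",.0065),("plunger",.02)):
        for r in arm.masks_of(n,c): 
            ce=np.argwhere(r["pixels"])[:,::-1].mean(0);print(c,n,round(r["score"],2),ce.round(1),onz(c,ce,z)[:2])
E
```

```text
tube_mouth side 0.82 [258.8 255.2] [0.5522 0.0505 0.102 ]
tube_mouth top 0.72 [151.2 217.9] [0.5788 0.2617 0.102 ]
  tri [0.5118 0.1959 0.2338] 0.13363545198913612
carriage_grip side 0.71 [286.5 242.9] [ 0.547  -0.0575  0.075 ]
carriage_grip top 0.91 [274.8 236.3] [ 0.5384 -0.0545  0.075 ]
  tri [ 0.5403 -0.0529  0.0808] 0.005331180822865346
ram_knob side 0.61 [193.5 218.1] [0.5656 0.2207 0.3   ]
ram_knob top 0.77 [149.9 216.7] [0.5654 0.2227 0.3   ]
[ 0.4189 -0.1866  0.3146]
side ring_a 0.78 [280.1 225.3] [ 0.6677 -0.1894]
side ring_a 0.49 [354.6 229. ] [ 0.472  -0.3084]
side plunger 0.98 [248.  402.6] [0.3596 0.3221]
side plunger 0.68 [281.  364.9] [0.3588 0.2195]
side plunger 0.65 [324.9 334.4] [0.3279 0.0997]
side plunger 0.57 [283.2 316.1] [0.4327 0.1119]
top ring_a 0.55 [323.8 191.7] [ 0.6665 -0.1879]
top ring_a 0.47 [368.3 260.5] [ 0.4804 -0.3103]
top plunger 0.84 [172.4 302.9] [0.359 0.215]
```

View pics/t3.png

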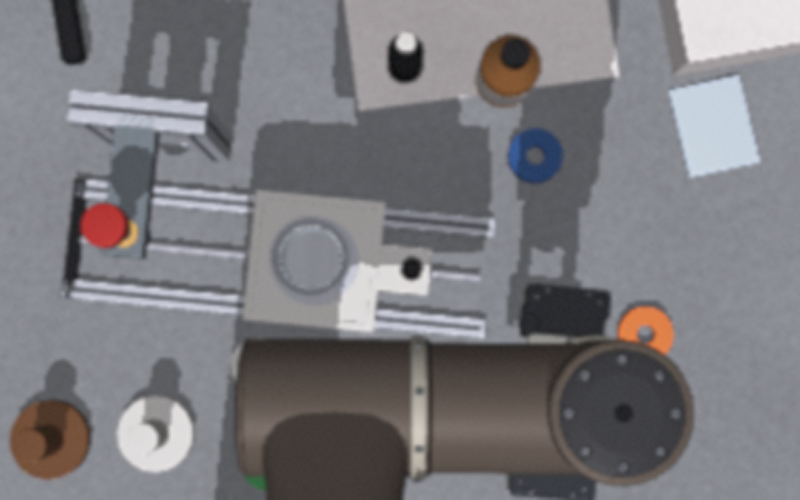

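The top picture shows the tube drawn out at crop (311,257) and the handle at (411,268). The orange ring is at (646,333) and the far blue ring at (536,155). The arm is over the near blue ring, so I'm grasping that first.

Call:
move_arm:
  deltas:
    - [0,4,-34,0,0,0]
    - [0,0,-34,0,0,0]
    - [0,0,-34,0,0,0]
    - [0,0,-20,0,0,0]
    - [0,0,-10,0,0,0]

```text
t: 11.43
eef_pos: [0.4172, -0.1829, 0.1799]
ee_rot: [3.137, -0.0, -1.65]
force: [1.2, 0.2, 0.3]
width: 0.0875
```

Call:
move_arm:
  deltas:
    - [0,0,0,0,0,0]
    - [0,0,0,0,0,0]
    - [0,0,0,0,0,0]
    - [0,0,0,0,0,0]
    - [0,0,0,0,0,0]
  claw: 255
  squeeze: 20

```text
t: 11.85
eef_pos: [0.4187, -0.183, 0.1837]
ee_rot: [-3.139, 0.0, -1.65]
force: [0.7, 0.4, -0.6]
width: 0.0593
```

Call:
move_arm:
  deltas:
    - [0,0,0,0,0,0]
    - [0,0,0,0,0,0]
    - [0,0,0,0,0,0]
    - [0,0,5,0,0,0]
    - [0,0,10,0,0,0]

```text
t: 12.27
eef_pos: [0.4176, -0.183, 0.1973]
ee_rot: [3.14, 0.0, -1.65]
force: [0.2, 0.3, -1.9]
width: 0.0596
```

Grasped at a width of 59.6 mm. I'm lifting and refining the tube centre.

Call:
move_arm:
  deltas:
    - [0,0,25,0,0,0]
    - [0,0,30,0,0,0]
    - [0,0,30,0,0,0]
    - [0,0,20,0,0,0]
    - [0,0,0,0,0,0]

```text
t: 12.68
eef_pos: [0.4193, -0.1832, 0.3072]
ee_rot: [-3.134, -0.0, -1.649]
force: [0.5, -0.6, -1.5]
width: 0.0592
```

```bash
cat > tube.py <<'E'
from h import *
np.set_printoptions(precision=4,suppress=True)
f=arm.grab_frame("top");arm.grab_frame("side")
c=arm.spot_point("tube_mouth","top");print([(round(r["score"],2),np.round(r["xy"],1),onz("top",r["xy"],.102)) for r in c])
g=cv2.GaussianBlur(cv2.resize(cv2.cvtColor(f[190:280,190:290],cv2.COLOR_RGB2GRAY),None,fx=6,fy=6,interpolation=cv2.INTER_CUBIC),(5,5),0)
h=cv2.HoughCircles(g,cv2.HOUGH_GRADIENT,1.5,10,param1=60,param2=30,minRadius=70,maxRadius=130)
for x,y,r in (h[0][:6] if h is not None else []):
    px=((x+.5)/6-.5+190,(y+.5)/6-.5+190);print("hough",np.round(px,1),r/6,"r_mm",r/6*1.383/544*1000,onz("top",px,.102),onz("top",px,.024))
c=arm.spot_point("tube_mouth","side");print([(round(r["score"],2),np.round(r["xy"],1),onz("side",r["xy"],.102)) for r in c])
for c in("side","top"):
    for n,z in (("carriage_grip",.075),("tube_floor",.024)):
        for r in arm.spot_point(n,c)[:1]: print(n,c,round(r["score"],2),onz(c,r["xy"],z))
print(arm.get_state()['eef_pos'],arm.get_state()['width'])
E
python3 tube.py
```

```text
[(0.64, array([232.5, 229.3]), array([0.5531, 0.0539, 0.102 ]))]
hough [266.7 248. ] 20.691666 r_mm 52.603992 [ 0.5071 -0.0339  0.102 ] [ 0.5093 -0.0341  0.024 ]
hough [266.7 245.5] 20.691666 r_mm 52.603992 [ 0.5134 -0.0338  0.102 ] [ 0.516 -0.034  0.024]
hough [260.7 246.7] 14.891666 r_mm 37.858776 [ 0.51   -0.0186  0.102 ] [ 0.5124 -0.0179  0.024 ]
hough [198.5 228.2] 19.016666 r_mm 48.34568 [0.5545 0.1406 0.102 ] [0.5594 0.1503 0.024 ]
hough [265.7 241. ] 15.441667 r_mm 39.25703 [ 0.5248 -0.0311  0.102 ] [ 0.5281 -0.0311  0.024 ]
hough [198.7 230.2] 16.566668 r_mm 42.117096 [0.5494 0.1399 0.102 ] [0.554  0.1495 0.024 ]
[(0.74, array([259.3, 255.9]), array([0.5495, 0.0519, 0.102 ]))]
carriage_grip side 0.88 [ 0.5386 -0.0509  0.075 ]
tube_floor side 0.91 [0.5483 0.0489 0.024 ]
carriage_grip top 0.75 [ 0.5334 -0.0509  0.075 ]
tube_floor top 0.76 [0.5443 0.0525 0.024 ]
[ 0.418  -0.183   0.3017] 0.05945468067028254
```

```bash
cat > ov.py <<'E'
from h import *
import sys
cx,cy=float(sys.argv[1]),float(sys.argv[2]);out=[]
for c,b in(("side",(215,220,305,320)),("top",(190,185,280,285))):
    k=4;f=cv2.resize(arm.grab_frame(c)[b[1]:b[3],b[0]:b[2]],None,fx=k,fy=k,interpolation=cv2.INTER_CUBIC)
    for r,z,col in((.0425,.102,(255,0,0)),(.07*0+.0315,.024,(0,200,0))):
        P=np.array([proj(c,(cx+r*np.cos(t),cy+r*np.sin(t),z)) for t in np.linspace(0,6.283,60)])
        cv2.polylines(f,[np.int32(((P-b[:2])+.5)*k)],True,col,1)
    out.append(f)
cv2.imwrite(f"pics/{sys.argv[3]}.png",np.hstack(out)[:,:,::-1])
E
python3 ov.py 0.548 0.052 ov1
```

```text
(no output)
```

View pics/ov1.png

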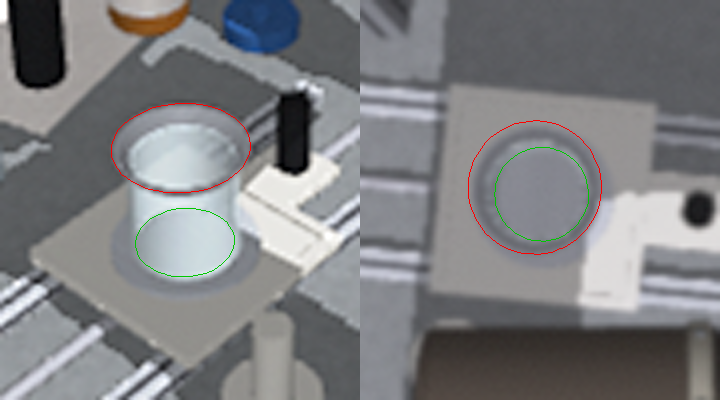

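The overlay at (0.548,0.052) matches the rim and floor in both views. I'm carrying the ring over the tube.

Call:
move_arm:
  deltas:
    - [13,22,10,0,0,0]
    - [13,26,0,0,0,0]
    - [13,26,0,0,0,0]
    - [13,26,0,0,0,0]
    - [13,26,0,0,0,0]

```text
t: 13.6
eef_pos: [0.4836, -0.0558, 0.3124]
ee_rot: [3.141, -0.0, -1.65]
force: [0.5, -0.7, -2.3]
width: 0.0595
```

Call:
move_arm:
  deltas:
    - [16,26,0,0,0,0]
    - [16,26,0,0,0,0]
    - [16,26,0,0,0,0]
    - [12,22,0,0,0,0]
    - [4,8,0,0,0,0]

```text
t: 14.02
eef_pos: [0.549, 0.0537, 0.3121]
ee_rot: [-3.141, -0.0, -1.648]
force: [1.2, -0.5, -1.3]
width: 0.0599
```

Call:
move_arm:
  deltas:
    - [0,0,-10,0,0,0]
    - [0,0,-10,0,0,0]
    - [0,0,-3,0,0,0]
    - [0,0,0,0,0,0]
    - [0,0,0,0,0,0]

```text
t: 14.43
eef_pos: [0.5467, 0.0501, 0.2892]
ee_rot: [3.141, -0.001, -1.651]
force: [-0.2, -0.3, -2.7]
width: 0.0594
```

Call:
move_arm:
  deltas:
    - [0,1,0,0,0,0]
    - [0,0,0,0,0,0]
    - [0,0,0,0,0,0]
    - [0,0,0,0,0,0]
    - [0,0,0,0,0,0]
  claw: 0

```text
t: 14.85
eef_pos: [0.5473, 0.052, 0.2901]
ee_rot: [-3.141, 0.0, -1.65]
force: [-0.3, -0.6, -0.3]
width: 0.0854
```

Call:
move_arm:
  deltas:
    - [0,0,0,0,0,0]
    - [0,0,20,0,0,0]
    - [0,0,20,0,0,0]
    - [0,0,0,0,0,0]
    - [0,0,0,0,0,0]

```text
t: 15.27
eef_pos: [0.5475, 0.0522, 0.3309]
ee_rot: [-3.139, 0.001, -1.65]
force: [-1.0, -0.1, -0.6]
width: 0.0881
```

```bash
cat > look.py <<'E'
from h import *
np.set_printoptions(precision=4,suppress=True)
arm.grab_frame("side");arm.grab_frame("top")
for c in("side","top"):
    for n,z in(("ring_a",.0065),("plunger",.02)):
        for r in arm.masks_of(n,c): 
            ce=np.argwhere(r["pixels"])[:,::-1].mean(0);print(c,n,round(r["score"],2),r["pixels"].sum(),ce.round(1),onz(c,ce,z)[:2])
print(arm.get_state()['eef_pos'])
E
python3 look.py; python3 ov.py .547 .051 ov2
```

```text
side ring_a 0.79 241 [354.4 228.3] [ 0.4742 -0.3112]
side ring_a 0.4 9883 [216.9 281.2] [0.6494 0.1094]
side plunger 0.91 648 [324.9 334.4] [0.3278 0.0998]
side plunger 0.79 1426 [248.2 402.4] [0.3596 0.3215]
side plunger 0.58 603 [283.  316.4] [0.4326 0.113 ]
side plunger 0.56 1439 [281.1 364.6] [0.359  0.2188]
top ring_a 0.82 397 [367.8 263.3] [ 0.4726 -0.3089]
top ring_a 0.55 352 [323.8 192.3] [ 0.6648 -0.1881]
top plunger 0.75 402 [217.4 314.5] [0.3302 0.0943]
top plunger 0.73 343 [212.8 276.8] [0.4298 0.109 ]
top plunger 0.7 624 [174.5 301.2] [0.3635 0.2096]
top plunger 0.26 1163 [259.  236.7] [ 0.5396 -0.0128]
[0.547  0.0519 0.3289]
```

View pics/ov2.png

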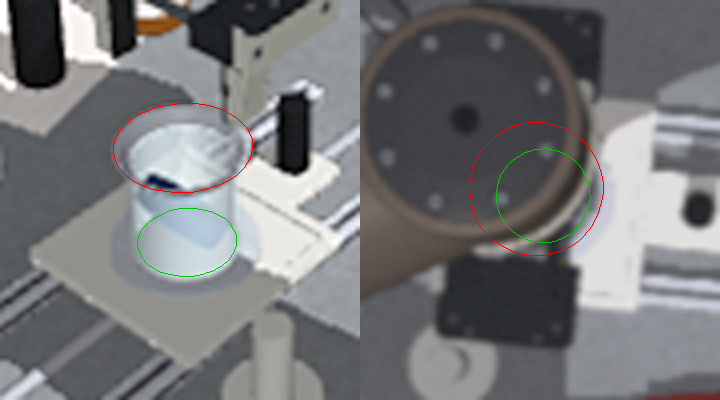

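The blue ring shows inside the tube at about crop (185,210) and may be tilted. I'm moving clear and zooming in.

Call:
move_arm:
  deltas:
    - [-8,-36,0,0,0,0]
    - [-8,-38,0,0,0,0]
    - [-8,-38,0,0,0,0]
    - [-8,-38,0,0,0,0]
    - [-8,-38,0,0,0,0]

```text
t: 16.08
eef_pos: [0.5066, -0.1375, 0.3296]
ee_rot: [3.142, -0.0, -1.649]
force: [0.6, -0.0, -0.3]
width: 0.0878
```

```bash
python3 - <<'E'
from h import *
o=[]
for c,b in(("side",(235,235,290,300)),("top",(205,200,260,265))):
    o.append(cv2.resize(arm.grab_frame(c)[b[1]:b[3],b[0]:b[2]],None,fx=7,fy=7,interpolation=cv2.INTER_CUBIC))
cv2.imwrite("pics/z1.png",np.hstack(o)[:,:,::-1])
E
```

```text
(no output)
```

View pics/z1.png

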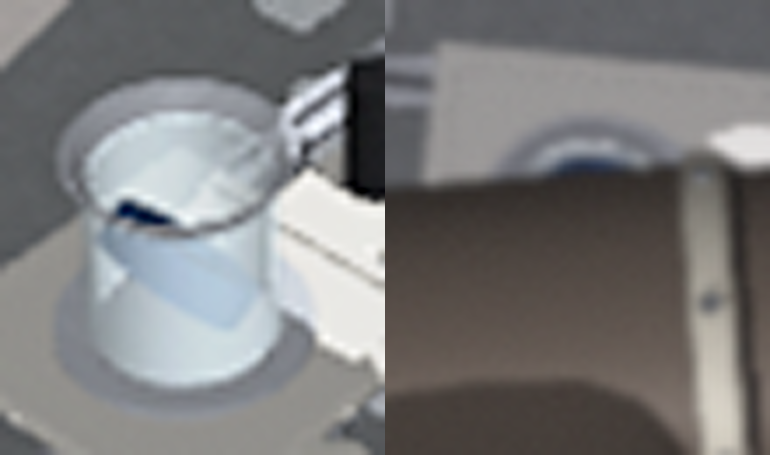

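The ring is jammed at a tilt in the tube: high at left (world +x+y), low at right. I'll tap the high side down with shut fingers. They measure roughly 42×19 mm, so they fit the 63 mm bore, and the body stays clear of the rim while the tips are above 0.037.

Call:
move_arm:
  deltas:
    - [9,38,0,0,0,0]
    - [9,40,0,0,0,0]
    - [9,40,0,0,0,0]
    - [9,40,0,0,0,0]
    - [7,40,0,0,0,0]
  claw: 255

```text
t: 16.6
eef_pos: [0.5505, 0.0641, 0.3297]
ee_rot: [-3.141, 0.0, -1.65]
force: [0.8, -0.9, 0.6]
width: 0.0597
```

Call:
move_arm:
  deltas:
    - [0,0,-15,0,0,0]
    - [0,0,-15,0,0,0]
    - [0,0,-10,0,0,0]
    - [0,0,0,0,0,0]
    - [0,0,0,0,0,0]

```text
t: 17.02
eef_pos: [0.5502, 0.0618, 0.2893]
ee_rot: [3.14, -0.001, -1.65]
force: [0.1, 0.2, 0.7]
width: 0.0266
```

Call:
move_arm:
  deltas:
    - [0,0,-5,0,0,0]
    - [0,0,-5,0,0,0]
    - [0,0,-3,0,0,0]
    - [0,0,0,0,0,0]
    - [0,0,0,0,0,0]

```text
t: 17.43
eef_pos: [0.5502, 0.0617, 0.2766]
ee_rot: [3.141, -0.0, -1.65]
force: [1.7, -0.2, -0.1]
width: 0.0005
```

Call:
move_arm:
  deltas:
    - [-3,-2,0,0,0,0]
    - [0,0,-5,0,0,0]
    - [0,0,-5,0,0,0]
    - [0,0,-4,0,0,0]
    - [0,0,0,0,0,0]

```text
t: 17.85
eef_pos: [0.5468, 0.0598, 0.2615]
ee_rot: [3.14, -0.001, -1.65]
force: [0.6, 0.5, 0.0]
width: 0.0003
```

Call:
move_arm:
  deltas:
    - [0,0,-4,0,0,0]
    - [0,0,-3,0,0,0]
    - [0,0,-3,0,0,0]
    - [0,0,0,0,0,0]
    - [0,0,0,0,0,0]

```text
t: 18.27
eef_pos: [0.5471, 0.0599, 0.2523]
ee_rot: [3.141, -0.0, -1.65]
force: [0.7, 0.4, -0.2]
width: 0.0006
```

Call:
move_arm:
  deltas:
    - [0,0,-3,0,0,0]
    - [0,0,-3,0,0,0]
    - [0,0,-3,0,0,0]
    - [0,0,0,0,0,0]
    - [0,0,0,0,0,0]

```text
t: 18.68
eef_pos: [0.5471, 0.0599, 0.2433]
ee_rot: [3.141, -0.0, -1.65]
force: [0.5, 0.4, -0.8]
width: 0.0006
```

Call:
move_arm:
  deltas:
    - [0,0,-2,0,0,0]
    - [0,0,-2,0,0,0]
    - [0,0,-2,0,0,0]
    - [0,0,0,0,0,0]
    - [0,0,0,0,0,0]

```text
t: 19.1
eef_pos: [0.5472, 0.06, 0.2375]
ee_rot: [3.141, -0.0, -1.65]
force: [-0.3, 0.1, 1.0]
width: 0.0006
```

Call:
move_arm:
  deltas:
    - [0,0,-2,0,0,0]
    - [0,0,-2,0,0,0]
    - [0,0,-2,0,0,0]
    - [0,0,0,0,0,0]
    - [0,0,0,0,0,0]

```text
t: 19.52
eef_pos: [0.5472, 0.0599, 0.2314]
ee_rot: [3.141, -0.0, -1.65]
force: [0.1, 1.3, 0.4]
width: 0.0
```

Call:
move_arm:
  deltas:
    - [0,0,-2,0,0,0]
    - [0,0,-2,0,0,0]
    - [0,0,-1,0,0,0]
    - [0,0,0,0,0,0]
    - [0,0,0,0,0,0]

```text
t: 19.93
eef_pos: [0.5472, 0.06, 0.2266]
ee_rot: [3.141, -0.0, -1.65]
force: [0.2, 1.0, 0.2]
width: 0.0002
```

```bash
cat > z.py <<'E'
from h import *
import sys
o=[]
for c,b in(("side",(235,225,290,300)),("top",(205,195,260,270))):
    o.append(cv2.resize(arm.grab_frame(c)[b[1]:b[3],b[0]:b[2]],None,fx=7,fy=7,interpolation=cv2.INTER_CUBIC))
cv2.imwrite(f"pics/{sys.argv[1]}.png",np.hstack(o)[:,:,::-1])
E
python3 z.py z2
```

```text
(no output)
```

View pics/z2.png

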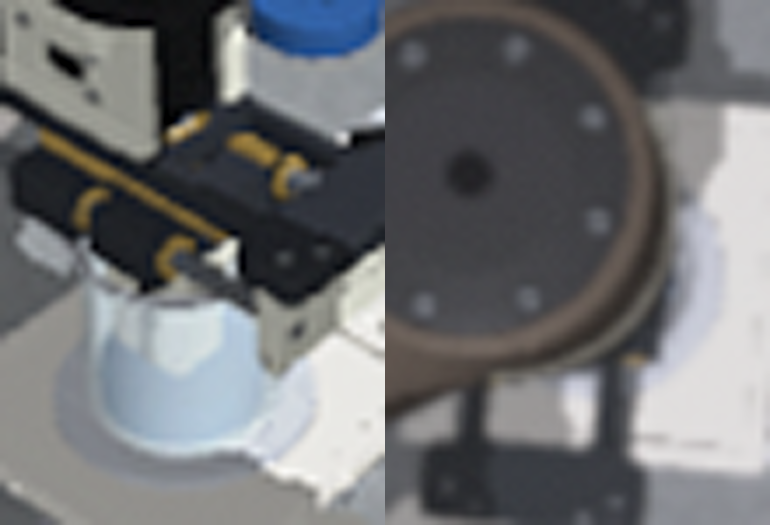

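The ring has dropped to the bottom, with blue at crop y 310–440. I'm pressing a little further, then pressing the opposite side too.

Call:
move_arm:
  deltas:
    - [0,0,-2,0,0,0]
    - [0,0,-2,0,0,0]
    - [0,0,0,0,0,0]
    - [0,0,0,0,0,0]
    - [0,0,0,0,0,0]

```text
t: 20.45
eef_pos: [0.5472, 0.06, 0.2226]
ee_rot: [3.141, -0.0, -1.65]
force: [0.6, 0.4, 0.3]
width: 0.0005
```

Call:
move_arm:
  deltas:
    - [0,0,15,0,0,0]
    - [0,0,15,0,0,0]
    - [0,-16,0,0,0,0]
    - [0,0,-4,0,0,0]
    - [0,0,-4,0,0,0]

```text
t: 20.87
eef_pos: [0.5472, 0.0436, 0.2447]
ee_rot: [-3.141, 0.001, -1.651]
force: [0.7, -0.1, 0.5]
width: 0.0006
```

Call:
move_arm:
  deltas:
    - [0,0,-4,0,0,0]
    - [0,0,-4,0,0,0]
    - [0,0,-3,0,0,0]
    - [0,0,0,0,0,0]
    - [0,0,0,0,0,0]

```text
t: 21.28
eef_pos: [0.5472, 0.0442, 0.2331]
ee_rot: [3.141, -0.001, -1.649]
force: [0.5, -0.3, 0.3]
width: 0.0007
```

Call:
move_arm:
  deltas:
    - [0,0,-4,0,0,0]
    - [0,0,-3,0,0,0]
    - [0,0,-3,0,0,0]
    - [0,0,0,0,0,0]
    - [0,0,0,0,0,0]

```text
t: 21.7
eef_pos: [0.5472, 0.0439, 0.2234]
ee_rot: [3.141, -0.0, -1.65]
force: [-0.3, 0.4, 0.8]
width: 0.0004
```

No contact on either side down to 45 mm, and a flat ring tops out at 41 mm, so it lies flat. Next is the orange ring.

Call:
move_arm:
  deltas:
    - [0,0,30,0,0,0]
    - [0,0,35,0,0,0]
    - [0,0,30,0,0,0]
    - [0,0,15,0,0,0]
    - [-4,-20,0,0,0,0]

```text
t: 22.12
eef_pos: [0.5451, 0.0258, 0.3384]
ee_rot: [-3.134, 0.003, -1.647]
force: [0.6, 0.5, 0.9]
width: 0.0006
```

Call:
move_arm:
  deltas:
    - [-7,-35,0,0,0,0]
    - [-7,-35,0,0,0,0]
    - [-7,-35,0,0,0,0]
    - [-7,-35,0,0,0,0]
    - [-7,-35,0,0,0,0]
  claw: 0

```text
t: 22.53
eef_pos: [0.5076, -0.1525, 0.3341]
ee_rot: [-3.141, 0.0, -1.649]
force: [0.0, -1.0, 0.4]
width: 0.0283
```

Call:
move_arm:
  deltas:
    - [-7,-35,0,0,0,0]
    - [-7,-35,0,0,0,0]
    - [-7,-35,0,0,0,0]
    - [-7,-35,0,0,0,0]
    - [-7,-18,0,0,0,0]

```text
t: 22.95
eef_pos: [0.4726, -0.312, 0.3338]
ee_rot: [-3.141, -0.001, -1.651]
force: [1.4, 0.7, 0.0]
width: 0.0616
```

```bash
python3 look.py|grep -v plunger; python3 z.py z3
```

```text
side ring_a 0.74 246 [280.2 225. ] [ 0.6685 -0.1908]
side ring_a 0.71 248 [354.1 228.6] [ 0.4742 -0.3093]
top ring_a 0.85 348 [324.2 191.7] [ 0.6663 -0.1891]
top ring_a 0.73 333 [234.3 233.3] [0.5484 0.0548]
[ 0.4734 -0.3085  0.3338]
```

View pics/z3.png

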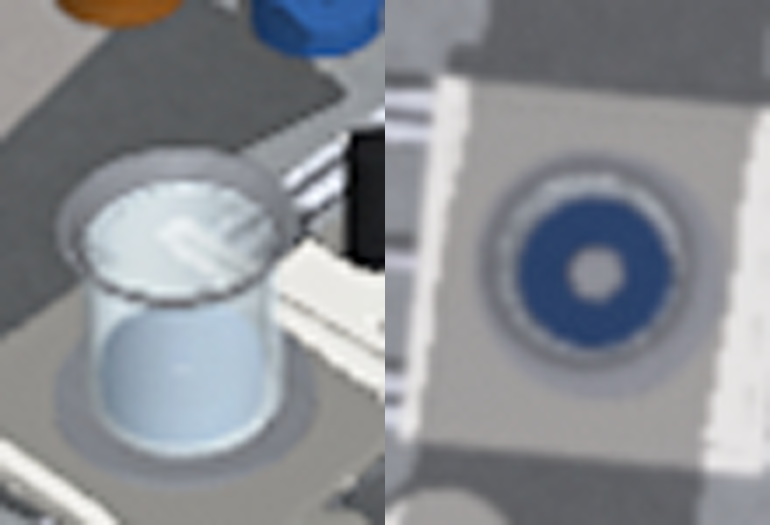

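The blue ring lies flat and centred at top crop (595,273), which gives a tube centre of about (0.5465,0.051). Now grasping the orange ring.

Call:
move_arm:
  deltas:
    - [0,0,-36,0,0,0]
    - [0,0,-38,0,0,0]
    - [0,0,-36,0,0,0]
    - [0,0,-28,0,0,0]
    - [0,0,-13,0,0,0]

```text
t: 23.77
eef_pos: [0.4722, -0.3077, 0.1791]
ee_rot: [3.137, 0.001, -1.649]
force: [-0.2, 0.6, 0.1]
width: 0.0874
```

Call:
move_arm:
  deltas:
    - [0,0,0,0,0,0]
    - [0,0,0,0,0,0]
    - [0,0,0,0,0,0]
    - [0,0,0,0,0,0]
    - [0,0,0,0,0,0]
  claw: 255

```text
t: 24.18
eef_pos: [0.4735, -0.3088, 0.1833]
ee_rot: [-3.14, -0.0, -1.649]
force: [-1.0, -0.5, -0.3]
width: 0.0598
```

Call:
move_arm:
  deltas:
    - [0,0,0,0,0,0]
    - [0,0,0,0,0,0]
    - [0,0,0,0,0,0]
    - [0,0,5,0,0,0]
    - [0,0,10,0,0,0]

```text
t: 24.6
eef_pos: [0.4725, -0.3089, 0.197]
ee_rot: [3.139, 0.001, -1.65]
force: [-0.1, -0.0, -1.4]
width: 0.0592
```

Call:
move_arm:
  deltas:
    - [0,0,25,0,0,0]
    - [0,0,30,0,0,0]
    - [0,0,30,0,0,0]
    - [0,0,30,0,0,0]
    - [5,25,0,0,0,0]

```text
t: 25.02
eef_pos: [0.4794, -0.2867, 0.3196]
ee_rot: [-3.133, -0.004, -1.651]
force: [1.3, 0.5, 0.7]
width: 0.0592
```

Call:
move_arm:
  deltas:
    - [7,35,0,0,0,0]
    - [7,35,0,0,0,0]
    - [7,35,0,0,0,0]
    - [7,35,0,0,0,0]
    - [7,35,0,0,0,0]

```text
t: 25.43
eef_pos: [0.513, -0.1076, 0.3136]
ee_rot: [-3.141, 0.0, -1.65]
force: [1.1, -0.1, -0.7]
width: 0.0591
```

Call:
move_arm:
  deltas:
    - [7,35,0,0,0,0]
    - [7,35,0,0,0,0]
    - [7,35,0,0,0,0]
    - [7,35,0,0,0,0]
    - [5,20,0,0,0,0]

```text
t: 25.85
eef_pos: [0.5465, 0.0538, 0.3136]
ee_rot: [-3.141, 0.0, -1.648]
force: [-0.3, 0.7, -1.0]
width: 0.0591
```

Call:
move_arm:
  deltas:
    - [0,0,-10,0,0,0]
    - [0,0,-10,0,0,0]
    - [0,0,-5,0,0,0]
    - [0,0,0,0,0,0]
    - [0,0,0,0,0,0]

```text
t: 26.27
eef_pos: [0.5459, 0.0499, 0.2873]
ee_rot: [3.14, -0.001, -1.651]
force: [-0.1, -0.3, -0.6]
width: 0.0595
```

Call:
move_arm:
  deltas:
    - [0,0,-4,0,0,0]
    - [0,0,0,0,0,0]
    - [0,0,0,0,0,0]
    - [0,0,0,0,0,0]
    - [0,0,0,0,0,0]

```text
t: 26.68
eef_pos: [0.5463, 0.0509, 0.2839]
ee_rot: [-3.141, 0.0, -1.65]
force: [0.2, 0.3, -0.9]
width: 0.0592
```

Call:
move_arm:
  deltas:
    - [0,0,0,0,0,0]
    - [0,0,0,0,0,0]
    - [0,0,0,0,0,0]
    - [0,0,0,0,0,0]
    - [0,0,0,0,0,0]
  claw: 0

```text
t: 27.1
eef_pos: [0.5463, 0.051, 0.2838]
ee_rot: [-3.141, 0.0, -1.65]
force: [0.6, -0.2, -0.9]
width: 0.0852
```

Call:
move_arm:
  deltas:
    - [0,0,0,0,0,0]
    - [0,0,20,0,0,0]
    - [0,0,25,0,0,0]
    - [0,0,5,0,0,0]
    - [0,0,0,0,0,0]

```text
t: 27.52
eef_pos: [0.5468, 0.0512, 0.3358]
ee_rot: [-3.138, 0.002, -1.649]
force: [1.4, 0.4, -0.7]
width: 0.0875
```

```bash
python3 z.py z4; python3 look.py | grep -v plun
```

```text
top ring_a 0.64 352 [323.9 191.8] [ 0.666  -0.1882]
[0.5461 0.051  0.333 ]
```

View pics/z4.png

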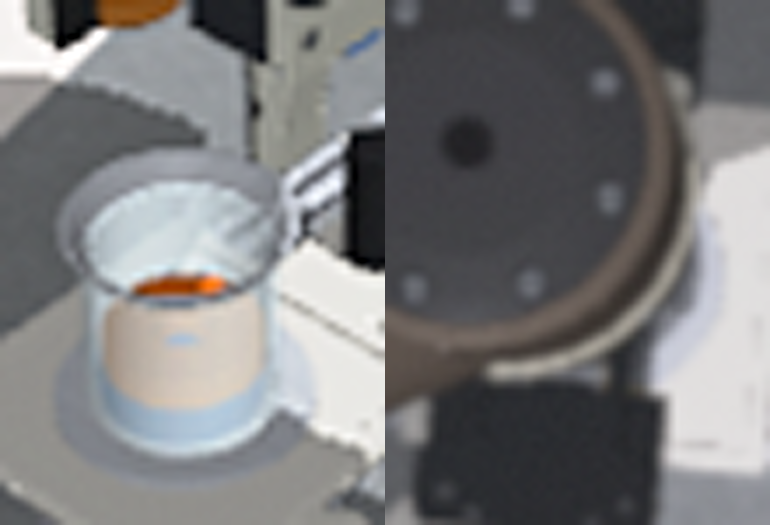

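The orange ring lies flat on the blue one, seen at crop (185,350). Next is the far blue ring. The amber bottle is close to it, so I'm turning the jaws to line up across the bottle's direction (yaw about -153°).

Call:
move_arm:
  deltas:
    - [12,-24,0,0,0,-5.8]
    - [12,-24,0,0,0,-5.8]
    - [12,-24,0,0,0,-5.8]
    - [12,-24,0,0,0,-5.8]
    - [12,-24,0,0,0,-5.8]

```text
t: 28.33
eef_pos: [0.6067, -0.0701, 0.3332]
ee_rot: [3.141, -0.0, -2.161]
force: [1.0, 1.1, -0.7]
width: 0.0878
```

Call:
move_arm:
  deltas:
    - [12,-24,0,0,0,-5.8]
    - [12,-24,0,0,0,-5.8]
    - [12,-24,0,0,0,-5.8]
    - [12,-24,0,0,0,-5.8]
    - [12,-24,0,0,0,-5.8]

```text
t: 28.75
eef_pos: [0.6667, -0.1903, 0.333]
ee_rot: [3.141, -0.001, -2.667]
force: [0.5, 0.2, 0.7]
width: 0.0874
```

Call:
move_arm:
  deltas:
    - [0,0,-30,0,0,0]
    - [0,0,-30,0,0,0]
    - [0,0,-10,0,0,0]
    - [0,0,0,0,0,0]
    - [0,0,0,0,0,0]

```text
t: 29.17
eef_pos: [0.6664, -0.1889, 0.2637]
ee_rot: [3.142, -0.001, -2.661]
force: [0.0, -0.3, 0.2]
width: 0.0877
```

```bash
python3 look.py; python3 -c "
from h import *
save('side','s5',(200,130,400,280),3.5)"
```

```text
side ring_a 0.49 331 [306.3 196.3] [ 0.6987 -0.3818]
side ring_a 0.47 240 [280.5 225.1] [ 0.6672 -0.1907]
side plunger 0.98 1501 [281.2 364.4] [0.3593 0.2183]
side plunger 0.81 1422 [248.3 402.5] [0.3593 0.3215]
side plunger 0.79 641 [324.8 334.2] [0.3282 0.0994]
side plunger 0.62 550 [283.3 315.8] [0.4332 0.1111]
top plunger 0.84 691 [172.6 302.5] [0.3601 0.2146]
top plunger 0.81 847 [130.2 305.1] [0.3512 0.3273]
top plunger 0.66 244 [241.5 235.8] [0.5412 0.0343]
top plunger 0.48 142 [206.8 275. ] [0.4343 0.1253]
top plunger 0.4 4470 [186.9 212.4] [0.6021 0.1831]
[ 0.6666 -0.1888  0.2653]
```

View pics/s5.png

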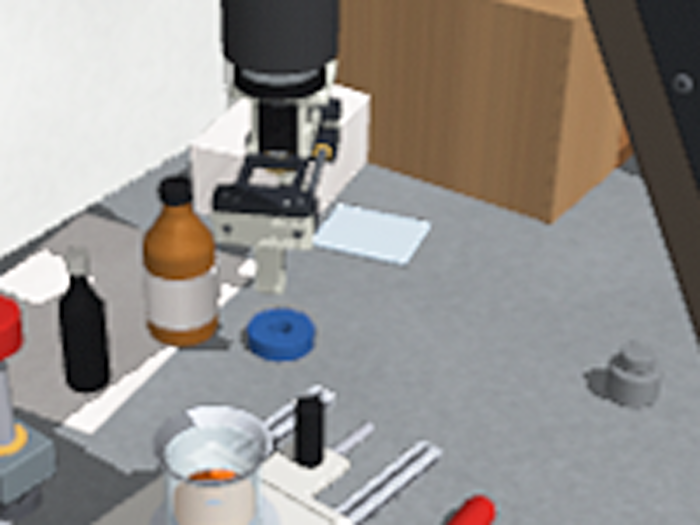

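The hand is over the blue ring at crop (281,333) and clear of the bottle. Descending and grasping.

Call:
move_arm:
  deltas:
    - [0,0,-20,0,0,0]
    - [0,0,-25,0,0,0]
    - [0,0,-20,0,0,0]
    - [0,0,-10,0,0,0]
    - [0,0,-5,0,0,0]

```text
t: 29.93
eef_pos: [0.6657, -0.189, 0.1822]
ee_rot: [3.14, -0.002, -2.662]
force: [-0.6, -0.6, -0.5]
width: 0.0877
```

Call:
move_arm:
  deltas:
    - [0,0,0,0,0,0]
    - [0,0,0,0,0,0]
    - [0,0,0,0,0,0]
    - [0,0,0,0,0,0]
    - [0,0,0,0,0,0]
  claw: 255

```text
t: 30.35
eef_pos: [0.6665, -0.1889, 0.1848]
ee_rot: [-3.141, 0.001, -2.662]
force: [-1.0, 1.9, 1.2]
width: 0.0594
```

Call:
move_arm:
  deltas:
    - [0,0,0,0,0,0]
    - [0,0,0,0,0,0]
    - [0,0,0,0,0,0]
    - [0,0,5,0,0,0]
    - [0,0,20,0,0,0]

```text
t: 30.77
eef_pos: [0.6647, -0.1889, 0.2056]
ee_rot: [3.138, -0.005, -2.663]
force: [-0.7, 0.1, -2.3]
width: 0.0596
```

Call:
move_arm:
  deltas:
    - [0,0,35,0,0,0]
    - [0,0,35,0,0,0]
    - [0,0,30,0,0,0]
    - [0,0,5,0,0,0]
    - [-6,12,0,0,0,0]

```text
t: 31.18
eef_pos: [0.6613, -0.1783, 0.3169]
ee_rot: [-3.138, 0.005, -2.663]
force: [-0.9, 0.2, -2.1]
width: 0.0592
```

Call:
move_arm:
  deltas:
    - [-11.4,22.8,0,0,0,5.8]
    - [-11.4,22.8,0,0,0,5.8]
    - [-11.4,22.8,0,0,0,5.8]
    - [-11.4,22.8,0,0,0,5.8]
    - [-11.4,22.8,0,0,0,5.8]

```text
t: 31.6
eef_pos: [0.6018, -0.0619, 0.3125]
ee_rot: [3.14, -0.001, -2.151]
force: [-0.2, 0.5, -1.8]
width: 0.0593
```

Call:
move_arm:
  deltas:
    - [-11.4,22.8,0,0,0,5.8]
    - [-11.4,22.8,0,0,0,5.8]
    - [-11.4,22.8,0,0,0,5.8]
    - [-11.4,22.8,0,0,0,5.8]
    - [-11.4,22.8,0,0,0,5.8]

```text
t: 32.02
eef_pos: [0.5447, 0.052, 0.3127]
ee_rot: [3.14, -0.001, -1.645]
force: [-0.6, 0.2, -1.8]
width: 0.0594
```

Call:
move_arm:
  deltas:
    - [0,0,-10,0,0,0]
    - [0,0,-10,0,0,0]
    - [0,0,-4,0,0,0]
    - [0,0,0,0,0,0]
    - [0,0,0,0,0,0]

```text
t: 32.43
eef_pos: [0.5463, 0.0503, 0.2889]
ee_rot: [3.14, -0.001, -1.651]
force: [-0.1, 0.3, -1.2]
width: 0.0597
```

Call:
move_arm:
  deltas:
    - [0,0.5,-4,0,0,0]
    - [0,0,0,0,0,0]
    - [0,0,0,0,0,0]
    - [0,0,0,0,0,0]
    - [0,0,0,0,0,0]

```text
t: 32.85
eef_pos: [0.5463, 0.0513, 0.2858]
ee_rot: [-3.141, 0.0, -1.65]
force: [0.4, -0.5, -1.6]
width: 0.0595
```

Call:
move_arm:
  deltas:
    - [0,0,0,0,0,0]
    - [0,0,0,0,0,0]
    - [0,0,0,0,0,0]
    - [0,0,0,0,0,0]
    - [0,0,0,0,0,0]
  claw: 0

```text
t: 33.27
eef_pos: [0.5463, 0.0515, 0.2858]
ee_rot: [-3.141, 0.0, -1.65]
force: [0.5, 0.7, -0.5]
width: 0.0852
```

Call:
move_arm:
  deltas:
    - [0,0,0,0,0,0]
    - [0,0,20,0,0,0]
    - [0,0,25,0,0,0]
    - [0,0,5,0,0,0]
    - [0,0,0,0,0,0]

```text
t: 33.68
eef_pos: [0.5468, 0.0517, 0.3378]
ee_rot: [-3.138, 0.002, -1.649]
force: [-0.1, 0.3, -0.5]
width: 0.0879
```

```bash
python3 z.py z6; python3 look.py
```

```text
side ring_a 0.55 142 [260.4 262.5] [ 0.6051 -0.0154]
side plunger 0.87 1423 [281.2 364.6] [0.359  0.2187]
side plunger 0.87 1379 [247.9 402.7] [0.3596 0.3223]
side plunger 0.77 616 [283.2 316. ] [0.4329 0.1118]
side plunger 0.55 655 [325.  334.3] [0.328  0.0993]
top plunger 0.88 350 [213.  276.9] [0.4296 0.1086]
top plunger 0.68 619 [173.8 301.3] [0.3631 0.2115]
top plunger 0.67 401 [217.3 314.2] [0.3309 0.0947]
[0.5461 0.0514 0.3349]
```

View pics/z6.png

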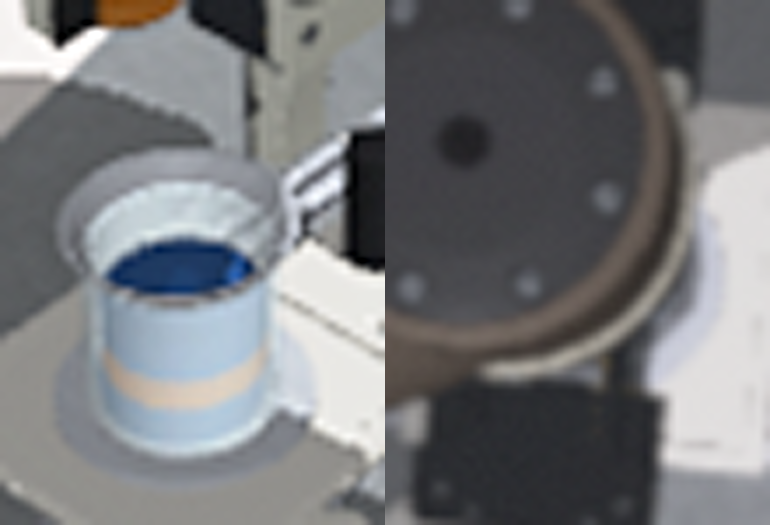

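All three rings lie flat: blue, orange, blue, top face at crop (180,265). Before the plunger I'm checking by colour for any missed ring and fixing the plunger position.

```bash
python3 - <<'E'
from h import *
np.set_printoptions(precision=4,suppress=True)
for c in("side","top"):
    h=cv2.cvtColor(arm.grab_frame(c),cv2.COLOR_RGB2HSV)
    for n,lo,hi in(("blue",(105,120,40),(125,255,255)),("orange",(5,190,120),(16,255,255))):
        k,_,s,ce=cv2.connectedComponentsWithStats(cv2.inRange(h,lo,hi))
        print(c,n,[(int(s[i,4]),ce[i].round(0).tolist()) for i in range(1,k) if s[i,4]>25])
print("knob s1",onz("side",(283.2,300.5),.067),"top disc",onz("top",(213,278.3),.012))
for c in("side","top"):
    for r in arm.masks_of("plunger",c):
        p=r["pixels"];ce=np.argwhere(p)[:,::-1].mean(0)
        if 200<p.sum()<650 and abs(onz(c,ce,.02)-[.432,.112,.02]).max()<.02:
            ys,xs=np.nonzero(p);print(c,p.sum(),"cols",xs.min(),xs.max(),"rows",ys.min(),ys.max())
            q=xs[ys<=ys.min()+3];print(" stem top mean",q.mean(),ys.min(),"bottom mid", [(xs.min()+xs.max())/2,ys.max()])
    print([(round(r["score"],2),onz(c,r["xy"],0)[:2]) for r in arm.spot_point("plunger",c)])
print("proj side of .432,.113: ",[proj("side",(.432+.03*np.cos(t),.113+.03*np.sin(t),0)).round(1).tolist() for t in(0,1.57,3.14,4.71)],proj("side",(.432,.113,.067)),proj("top",(.432,.113,.067)),proj("top",(.432,.113,.012)))
E
```

```text
side blue [(110, [260.0, 263.0])]
side orange [(31, [255.0, 226.0])]
top blue []
top orange []
knob s1 [0.4346 0.1093 0.067 ] top disc [0.4257 0.1092 0.012 ]
side 576 cols 271 295 rows 297 330
 stem top mean 283.0 297 bottom mid [np.float64(283.0), np.int64(330)]
[(0.9, array([0.4281, 0.1133])), (0.84, array([0.3604, 0.2127])), (0.84, array([0.3258, 0.1002])), (0.58, array([0.3559, 0.3333])), (0.19, array([0.5636, 0.2223]))]
top 337 cols 202 224 rows 267 286
 stem top mean 209.17857142857142 267 bottom mid [np.float64(213.0), np.int64(286)]
[(0.78, array([0.3555, 0.2262])), (0.65, array([0.331 , 0.0961])), (0.63, array([0.4331, 0.1146]))]
proj side of .432,.113:  [[273.1, 316.6], [275.4, 330.7], [293.7, 328.5], [290.7, 314.6]] [283.1371 301.973 ] [209.5367 276.405 ] [211.6271 275.9289]
```

No other blue or orange blobs, so there are three rings. I'm going to the plunger at (0.432,0.111) with the jaws turned along about y.

Call:
move_arm:
  deltas:
    - [-7.6,4,0,0,0,5.6]
    - [-7.6,4,0,0,0,5.6]
    - [-7.6,4,0,0,0,5.6]
    - [-7.6,4,0,0,0,5.6]
    - [-7.6,4,0,0,0,5.6]

```text
t: 34.8
eef_pos: [0.5079, 0.0716, 0.3357]
ee_rot: [-3.142, 0.0, -1.156]
force: [-0.7, -0.0, 0.2]
width: 0.0876
```

Call:
move_arm:
  deltas:
    - [-7.6,4,0,0,0,5.6]
    - [-7.6,4,0,0,0,5.6]
    - [-7.6,4,0,0,0,5.6]
    - [-7.6,4,0,0,0,5.6]
    - [-7.6,4,0,0,0,5.6]

```text
t: 35.22
eef_pos: [0.4698, 0.0916, 0.3357]
ee_rot: [-3.141, -0.0, -0.668]
force: [0.2, 0.5, 0.1]
width: 0.0875
```

Call:
move_arm:
  deltas:
    - [-7.6,4,0,0,0,5.6]
    - [-7.6,4,0,0,0,5.6]
    - [-7.6,4,0,0,0,5.6]
    - [-7.6,4,0,0,0,5.6]
    - [-7.6,4,0,0,0,5.6]

```text
t: 35.63
eef_pos: [0.4319, 0.1116, 0.3358]
ee_rot: [-3.141, -0.0, -0.179]
force: [-0.3, -0.6, -1.1]
width: 0.0875
```

Call:
move_arm:
  deltas:
    - [0,0,-30,0,0,0]
    - [0,0,-15,0,0,0]
    - [0,0,0,0,0,0]
    - [0,0,0,0,0,0]
    - [0,0,0,0,0,0]

```text
t: 36.05
eef_pos: [0.4327, 0.1117, 0.2916]
ee_rot: [-3.141, -0.001, -0.183]
force: [-0.1, -0.0, 0.2]
width: 0.0874
```

```bash
python3 -c "
from h import *
save('side','s7',(210,200,350,350),4)
np.set_printoptions(precision=4,suppress=True)
for r in arm.masks_of('plunger','side'):
    p=r['pixels'];ys,xs=np.nonzero(p);print(p.sum(),xs.min(),xs.max(),ys.min(),ys.max(),onz('side',(xs.mean(),ys.mean()),.02))
print([onz('side',r['xy'],0)[:2] for r in arm.spot_point('plunger','side')],arm.get_state()['q'])"
```

```text
604 270 295 297 330 [0.4339 0.1125 0.02  ]
1414 225 271 376 419 [0.3602 0.322  0.02  ]
619 312 337 315 349 [0.3283 0.0996 0.02  ]
1435 262 300 336 387 [0.3591 0.2188 0.02  ]
[array([0.3242, 0.0986]), array([0.3538, 0.3325]), array([0.4278, 0.1085]), array([0.3563, 0.2147]), array([ 0.7497, -0.1458])] [ 0.6964  0.0918 -0.6299  0.0003 -0.8472  0.6906]
```

View pics/s7.png

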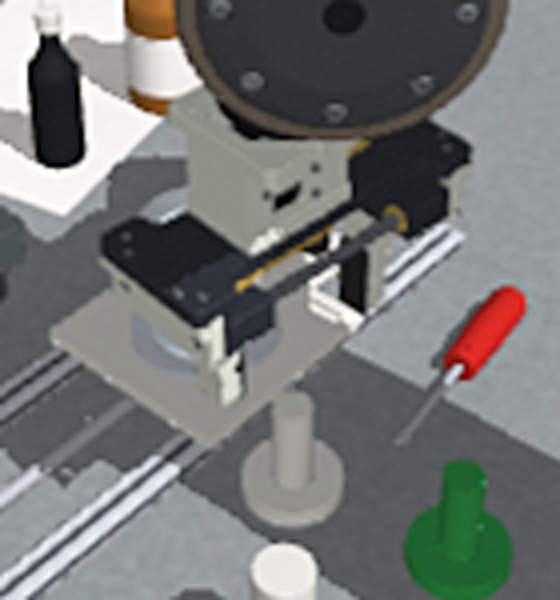

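The stem at crop (293,430) lies under the gap between the fingers. Descending to grip its upper part.

Call:
move_arm:
  deltas:
    - [0,0,-20,0,0,0]
    - [0,0,-25,0,0,0]
    - [0,0,-20,0,0,0]
    - [0,0,-10,0,0,0]
    - [0,0,0,0,0,0]

```text
t: 36.62
eef_pos: [0.4318, 0.1111, 0.2142]
ee_rot: [3.139, 0.002, -0.184]
force: [-0.5, 0.2, 0.4]
width: 0.0877
```

Call:
move_arm:
  deltas:
    - [0,0,0,0,0,0]
    - [0,0,0,0,0,0]
    - [0,0,0,0,0,0]
    - [0,0,0,0,0,0]
    - [0,0,0,0,0,0]
  claw: 255
  squeeze: 12

```text
t: 37.03
eef_pos: [0.4324, 0.1116, 0.2164]
ee_rot: [-3.14, -0.001, -0.184]
force: [-0.6, 0.0, 0.7]
width: 0.0596
```

Call:
move_arm:
  deltas:
    - [0,0,0,0,0,0]
    - [0,0,0,0,0,0]
    - [0,0,0,0,0,0]
    - [0,0,0,0,0,0]
    - [0,0,0,0,0,0]

```text
t: 37.45
eef_pos: [0.4322, 0.1115, 0.2156]
ee_rot: [3.142, 0.0, -0.184]
force: [0.3, 0.2, -0.6]
width: 0.0264
```

Call:
move_arm:
  deltas:
    - [0,0,0,0,0,0]
    - [0,0,5,0,0,0]
    - [0,0,15,0,0,0]
    - [0,0,30,0,0,0]
    - [0,0,30,0,0,0]

```text
t: 37.87
eef_pos: [0.4317, 0.1111, 0.2961]
ee_rot: [3.139, 0.002, -0.184]
force: [0.3, 0.6, -2.1]
width: 0.0235
```

Call:
move_arm:
  deltas:
    - [0,0,20,0,0,-3]
    - [0,0,20,0,0,-5]
    - [2,-1,3,0,0,-5.6]
    - [5,-3,0,0,0,-5.6]
    - [8,-4,0,0,0,-5.6]

```text
t: 38.28
eef_pos: [0.4469, 0.1034, 0.3397]
ee_rot: [-3.14, -0.0, -0.621]
force: [1.1, 0.9, -0.9]
width: 0.0238
```

Call:
move_arm:
  deltas:
    - [10,-5,0,0,0,-5.6]
    - [10,-5,0,0,0,-5.6]
    - [10,-5,0,0,0,-5.6]
    - [10,-5,0,0,0,-5.6]
    - [10,-5,0,0,0,-5.6]

```text
t: 38.7
eef_pos: [0.4975, 0.0781, 0.3389]
ee_rot: [3.141, 0.0, -1.11]
force: [-0.6, 0.0, -0.8]
width: 0.0239
```

Call:
move_arm:
  deltas:
    - [10,-6,0,0,0,-5.6]
    - [10,-6,0,0,0,-5.6]
    - [10,-6,0,0,0,-5.6]
    - [10,-6,0,0,0,-5.6]
    - [9,-3,0,0,0,-5.6]

```text
t: 39.12
eef_pos: [0.5466, 0.0509, 0.3388]
ee_rot: [3.141, -0.0, -1.599]
force: [-0.5, 0.6, -1.0]
width: 0.0235
```

Call:
move_arm:
  deltas:
    - [0,0,0,0,0,-3]
    - [0,0,0,0,0,0]
    - [0,0,0,0,0,0]
    - [0,0,0,0,0,0]
    - [0,0,0,0,0,0]

```text
t: 39.53
eef_pos: [0.546, 0.0516, 0.3388]
ee_rot: [-3.142, 0.0, -1.645]
force: [-1.0, 0.3, -0.8]
width: 0.0237
```

```bash
python3 -c "
from h import *
np.set_printoptions(precision=4,suppress=True)
save('side','s8',(210,180,310,300),5)
s=arm.get_state();zb=s['eef_pos'][2]-.2155;print(s['eef_pos'],s['ee_rot'],s['force'],zb)
for r in arm.spot_point('plunger','side'):print('pt',round(r['score'],2),np.round(r['xy'],1),onz('side',r['xy'],zb))
for r in arm.masks_of('plunger','side'):
    p=r['pixels'];ys,xs=np.nonzero(p);print(round(r['score'],2),p.sum(),xs.min(),xs.max(),ys.min(),ys.max())
e=s['eef_pos'];print('expected disc extents',[proj('side',(e[0]+.03*np.cos(t),e[1]+.03*np.sin(t),zb)).round(1).tolist() for t in np.radians([50,140,230,320])])"
```

```text
[0.546  0.0516 0.3389] [-3.1414  0.0001 -1.6448] [ 0.2198 -0.3684 -1.4562] 0.12336341097158468
pt 0.76 [249.8 414.5] [0.2988 0.3805 0.1234]
pt 0.75 [325.1 337.9] [0.2822 0.1836 0.1234]
pt 0.71 [280.4 371.5] [0.3063 0.2905 0.1234]
pt 0.69 [264.1 248.7] [0.5404 0.0435 0.1234]
pt 0.56 [381. 241.] [ 0.327  -0.1513  0.1234]
pt 0.3 [287.7 239.7] [ 0.5155 -0.0192  0.1234]
0.84 1455 261 300 336 387
0.8 1399 226 271 376 419
0.74 406 249 273 225 256
0.58 629 312 338 315 349
0.25 437 217 231 206 242
expected disc extents [[247.9, 251.4], [262.6, 257.3], [272.4, 247.7], [257.9, 242.1]]
```

The disc in the picture (cols 249–273) matches the expected extents (248–272) within 1 px. Lowering it into the tube.

Call:
move_arm:
  deltas:
    - [0,0,-8,0,0,0]
    - [0,0,-8,0,0,0]
    - [0,0,-6,0,0,0]
    - [0,0,-5,0,0,0]
    - [0,0,0,0,0,0]

```text
t: 40.1
eef_pos: [0.546, 0.0515, 0.3102]
ee_rot: [3.14, -0.001, -1.646]
force: [-0.1, -0.4, -1.5]
width: 0.0236
```

Call:
move_arm:
  deltas:
    - [0,0,-4,0,0,0]
    - [0,0,-4,0,0,0]
    - [0,0,-3,0,0,0]
    - [0,0,0,0,0,0]
    - [0,0,0,0,0,0]

```text
t: 40.52
eef_pos: [0.5469, 0.0525, 0.302]
ee_rot: [-3.139, 0.002, -1.645]
force: [-2.4, 6.6, 8.1]
width: 0.0235
```

Contact in the funnel pushes toward +y. I'm shifting with it and continuing.

Call:
move_arm:
  deltas:
    - [-0.5,1,0,0,0,0]
    - [0,1,0,0,0,0]
    - [0,0,0,0,0,0]
    - [0,0,0,0,0,0]
    - [0,0,0,0,0,0]

```text
t: 40.93
eef_pos: [0.546, 0.0537, 0.3006]
ee_rot: [-3.141, 0.001, -1.646]
force: [0.8, 2.6, 0.0]
width: 0.0238
```

Call:
move_arm:
  deltas:
    - [0,0,-2,0,0,0]
    - [0,0,-2,0,0,0]
    - [0,0,0,0,0,0]
    - [0,0,0,0,0,0]
    - [0,0,0,0,0,0]

```text
t: 41.35
eef_pos: [0.5458, 0.0535, 0.2964]
ee_rot: [3.142, 0.0, -1.646]
force: [3.3, 2.1, -2.3]
width: 0.0236
```

Call:
move_arm:
  deltas:
    - [0.5,0.5,-2,0,0,0]
    - [0,0,-2,0,0,0]
    - [0,0,-2,0,0,0]
    - [0,0,0,0,0,0]
    - [0,0,0,0,0,0]

```text
t: 41.77
eef_pos: [0.546, 0.0538, 0.2902]
ee_rot: [3.141, -0.0, -1.646]
force: [1.7, 1.8, -2.0]
width: 0.0241
```

Call:
move_arm:
  deltas:
    - [0,0,-1,0,0,0]
    - [0,0,-1,0,0,0]
    - [0,0,0,0,0,0]
    - [0,0,0,0,0,0]
    - [0,0,0,0,0,0]

```text
t: 42.18
eef_pos: [0.5461, 0.0539, 0.2885]
ee_rot: [3.141, -0.0, -1.646]
force: [0.7, 0.8, -1.8]
width: 0.0237
```

It is in the bore, about 2 mm above the column. Lowering 1 mm and releasing.

Call:
move_arm:
  deltas:
    - [0,0,-1,0,0,0]
    - [0,0,0,0,0,0]
    - [0,0,0,0,0,0]
    - [0,0,0,0,0,0]
    - [0,0,0,0,0,0]

```text
t: 42.6
eef_pos: [0.5461, 0.0539, 0.2876]
ee_rot: [3.141, -0.0, -1.646]
force: [1.1, 0.8, -0.2]
width: 0.0238
```

Call:
move_arm:
  deltas:
    - [0,0,0,0,0,0]
    - [0,0,0,0,0,0]
    - [0,0,0,0,0,0]
    - [0,0,0,0,0,0]
    - [0,0,0,0,0,0]
  claw: 0

```text
t: 43.02
eef_pos: [0.5462, 0.0539, 0.2877]
ee_rot: [3.141, -0.0, -1.646]
force: [0.0, -0.1, 0.0]
width: 0.0514
```

Call:
move_arm:
  deltas:
    - [0,0,0,0,0,0]
    - [0,0,0,0,0,0]
    - [0,0,0,0,0,0]
    - [0,0,20,0,0,0]
    - [0,0,35,0,0,0]

```text
t: 43.43
eef_pos: [0.545, 0.0536, 0.3396]
ee_rot: [3.134, -0.003, -1.647]
force: [1.3, 0.7, -0.2]
width: 0.0838
```

Call:
move_arm:
  deltas:
    - [0,0,5,0,0,0]
    - [-1,-20,0,0,0,0]
    - [-2,-30,0,0,0,0]
    - [-2,-30,0,0,0,0]
    - [-2,-25,0,0,0,0]

```text
t: 43.85
eef_pos: [0.539, -0.0523, 0.3479]
ee_rot: [-3.141, 0.0, -1.646]
force: [0.9, -0.7, 0.2]
width: 0.0875
```

```bash
python3 - <<'E'
from h import *
np.set_printoptions(precision=4,suppress=True)
save("side","s9",(215,195,310,305),5)
s=arm.get_state();print(s['eef_pos'],s['ee_rot'],s['force'])
for n,z in(("carriage_grip",.075),("tube_mouth",.102),("plunger",.071),("ram_knob",.3)):
    for r in arm.spot_point(n,"side")[:5]: print(n,round(r["score"],2),np.round(r["xy"],1),onz("side",r["xy"],z))
print("exp knob top",proj("side",(.5465,.052,.138)))
E
```

```text
[ 0.5384 -0.055   0.3478] [ 3.1412 -0.0006 -1.647 ] [-1.0649 -4.0486 -0.1179]
carriage_grip 0.88 [285.3 244.6] [ 0.5452 -0.0497  0.075 ]
plunger 0.94 [280.  372.6] [0.328  0.2635 0.071 ]
plunger 0.88 [247.8 415.3] [0.3224 0.3619 0.071 ]
plunger 0.87 [323.4 339.5] [0.3033 0.1505 0.071 ]
plunger 0.54 [263.5 268.3] [0.5356 0.0542 0.071 ]
ram_knob 0.6 [195.8 215.8] [0.5679 0.2125 0.3   ]
ram_knob 0.44 [378.2 240.1] [0.2504 0.0751 0.3   ]
exp knob top [259.7033 244.7241]
```

View pics/s9.png

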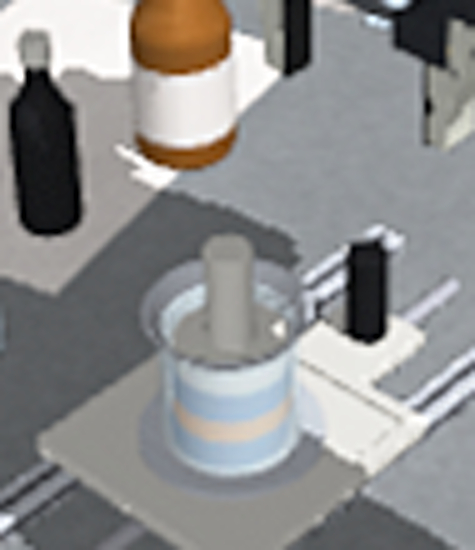

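The plunger stands upright in the tube, knob top at crop (228,243), with three flat bands below it. That was my last picture. Now I grip the handle and push the platen home.

Call:
move_arm:
  deltas:
    - [0,0,-30,0,0,0]
    - [0,0,-35,0,0,0]
    - [0,0,-30,0,0,0]
    - [0,0,-24,0,0,0]
    - [0,0,0,0,0,0]

```text
t: 44.52
eef_pos: [0.5375, -0.0504, 0.2241]
ee_rot: [3.134, -0.002, -1.646]
force: [-1.1, -0.5, 0.5]
width: 0.0879
```

Call:
move_arm:
  deltas:
    - [0,0,0,0,0,0]
    - [0,0,0,0,0,0]
    - [0,0,0,0,0,0]
    - [0,0,0,0,0,0]
    - [0,0,0,0,0,0]
  claw: 255
  squeeze: 25

```text
t: 44.93
eef_pos: [0.5396, -0.0509, 0.23]
ee_rot: [-3.139, 0.001, -1.646]
force: [-0.9, 0.4, 0.2]
width: 0.06
```

Call:
move_arm:
  deltas:
    - [0,0,0,0,0,0]
    - [0,0,0,0,0,0]
    - [0,0,0,0,0,0]
    - [0,0,0,0,0,0]
    - [0,0,0,0,0,0]

```text
t: 45.35
eef_pos: [0.5392, -0.0511, 0.2287]
ee_rot: [3.142, -0.0, -1.646]
force: [0.0, 0.4, -0.1]
width: 0.0265
```

Call:
move_arm:
  deltas:
    - [0,0,0,0,0,0]
    - [0,0,0,0,0,0]
    - [0,2,0,0,0,0]
    - [0.3,4,0,0,0,0]
    - [0.5,6,0,0,0,0]

```text
t: 45.77
eef_pos: [0.5397, -0.0393, 0.2286]
ee_rot: [3.141, -0.001, -1.647]
force: [-3.1, -2.0, 3.5]
width: 0.0233
```

Call:
move_arm:
  deltas:
    - [0.6,8,0,0,0,0]
    - [0.7,9,0,0,0,0]
    - [0.7,9,0,0,0,0]
    - [0.7,9,0,0,0,0]
    - [0.7,9,0,0,0,0]

```text
t: 46.18
eef_pos: [0.5433, 0.006, 0.2286]
ee_rot: [3.141, -0.0, -1.646]
force: [-3.2, -1.9, 3.4]
width: 0.0232
```

Call:
move_arm:
  deltas:
    - [0.7,9,0,0,0,0]
    - [0.7,9,0,0,0,0]
    - [0.7,9,0,0,0,0]
    - [0.7,9,0,0,0,0]
    - [0.7,9,0,0,0,0]

```text
t: 46.6
eef_pos: [0.5468, 0.051, 0.2286]
ee_rot: [3.141, -0.0, -1.646]
force: [-4.7, -2.9, 4.0]
width: 0.0236
```

Call:
move_arm:
  deltas:
    - [0.7,9,0,0,0,0]
    - [0.7,9,0,0,0,0]
    - [0.6,8,0,0,0,0]
    - [0.5,7,0,0,0,0]
    - [0.4,5,0,0,0,0]

```text
t: 47.02
eef_pos: [0.5498, 0.089, 0.2286]
ee_rot: [3.141, 0.0, -1.646]
force: [-4.5, -3.1, 2.8]
width: 0.0231
```

Call:
move_arm:
  deltas:
    - [0.3,4,0,0,0,0]
    - [0.3,4,0,0,0,0]
    - [0.2,3,0,0,0,0]
    - [0.2,3,0,0,0,0]
    - [0.1,2,0,0,0,0]

```text
t: 47.43
eef_pos: [0.551, 0.1042, 0.2286]
ee_rot: [-3.142, 0.0, -1.646]
force: [-3.2, -2.3, 2.4]
width: 0.0234
```

Call:
move_arm:
  deltas:
    - [0.2,2,0,0,0,0]
    - [0.2,2,0,0,0,0]
    - [0.2,2,0,0,0,0]
    - [0.2,2,0,0,0,0]
    - [0,1,0,0,0,0]

```text
t: 47.85
eef_pos: [0.5518, 0.1132, 0.2286]
ee_rot: [3.142, 0.0, -1.646]
force: [-4.0, -2.1, 1.9]
width: 0.0235
```

Call:
move_arm:
  deltas:
    - [0.1,1,0,0,0,0]
    - [0.1,1,0,0,0,0]
    - [0.1,1,0,0,0,0]
    - [0.1,1,0,0,0,0]
    - [0,0,0,0,0,0]

```text
t: 48.27
eef_pos: [0.5521, 0.1172, 0.2286]
ee_rot: [3.141, 0.0, -1.646]
force: [-4.8, -0.8, 1.5]
width: 0.0231
```

Call:
move_arm:
  deltas:
    - [0.1,1,0,0,0,0]
    - [0.1,1,0,0,0,0]
    - [0.1,1,0,0,0,0]
    - [0,1,0,0,0,0]
    - [0,0,0,0,0,0]

```text
t: 48.68
eef_pos: [0.5523, 0.1192, 0.2286]
ee_rot: [3.14, -0.003, -1.646]
force: [-0.0, -14.8, 1.7]
width: 0.0233
```

Call:
move_arm:
  deltas:
    - [0,1,0,0,0,0]
    - [0,1,0,0,0,0]
    - [0,0,0,0,0,0]
    - [0,0,0,0,0,0]
    - [0,0,0,0,0,0]

```text
t: 49.1
eef_pos: [0.5524, 0.1197, 0.2286]
ee_rot: [3.14, -0.006, -1.647]
force: [2.9, -22.8, 3.0]
width: 0.0233
```

The stop is felt at -23 N. Travel was 0.17 m as predicted, so the platen is home. Releasing, rising, and going over the ram knob with shut fingers.

Call:
move_arm:
  deltas:
    - [0,-1,0,0,0,0]
    - [0,0,0,0,0,0]
    - [0,0,0,0,0,0]
    - [0,0,0,0,0,0]
    - [0,0,0,0,0,0]
  claw: 0

```text
t: 49.52
eef_pos: [0.5528, 0.1227, 0.2289]
ee_rot: [-3.14, 0.001, -1.646]
force: [-0.2, 0.3, -0.2]
width: 0.0513
```

Call:
move_arm:
  deltas:
    - [0,0,0,0,0,0]
    - [0,0,0,0,0,0]
    - [0,0,15,0,0,0]
    - [0,0,30,0,0,0]
    - [0,0,35,0,0,0]

```text
t: 49.93
eef_pos: [0.5518, 0.1218, 0.3077]
ee_rot: [3.138, -0.002, -1.646]
force: [1.0, 0.5, 0.3]
width: 0.0839
```

Call:
move_arm:
  deltas:
    - [0,0,38,0,0,0]
    - [0,0,38,0,0,0]
    - [0,0,38,0,0,0]
    - [0,0,38,0,0,0]
    - [0,0,35,0,0,0]
  claw: 255

```text
t: 50.35
eef_pos: [0.552, 0.1219, 0.4984]
ee_rot: [-3.14, 0.001, -1.646]
force: [1.4, 1.3, 0.4]
width: 0.0598
```

Call:
move_arm:
  deltas:
    - [0,0,30,0,0,0]
    - [0,0,5,0,0,0]
    - [0,0,0,0,0,0]
    - [0,0,0,0,0,0]
    - [0,0,0,0,0,0]

```text
t: 50.77
eef_pos: [0.5522, 0.1221, 0.5289]
ee_rot: [3.139, -0.001, -1.646]
force: [-0.9, -0.1, -0.6]
width: 0.0263
```

```bash
python3 - <<'E'
from h import *
np.set_printoptions(precision=4,suppress=True)
s=arm.get_state();print(s['eef_pos'],s['ee_rot'],s['force'],s['q'],s['width'])
a=arm.grab_frame("side");b=arm.grab_frame("top")
for c,f in(("side",a),("top",b)):
    h=cv2.cvtColor(f,cv2.COLOR_RGB2HSV);m=cv2.inRange(h,(0,150,60),(4,255,255))|cv2.inRange(h,(176,150,60),(180,255,255))
    k,_,st,ce=cv2.connectedComponentsWithStats(m);print(c,[(st[i].tolist(),ce[i].round(1)) for i in range(1,k) if st[i,4]>40])
    for n,z in(("ram_knob",.3),("carriage_grip",.075),("tube_mouth",.102)):
        for r in arm.spot_point(n,c)[:2]: print(c,n,round(r["score"],2),np.round(r["xy"],1),onz(c,r["xy"],z))
print("exp knob",proj("side",(.561,.223,.300)),proj("side",(.561,.223,.278)),proj("top",(.561,.223,.3)))
E
```

```text
[0.5522 0.1221 0.5289] [ 3.1392 -0.0009 -1.6461] [-0.9082 -0.0541 -0.6419] [ 0.5633  0.123  -0.0217 -0.0007 -1.4285 -0.6386] 0.026302906563672526
side [([186, 215, 20, 19, 323], array([195.5, 223.7])), ([321, 272, 20, 23, 218], array([331.1, 282.5]))]
side ram_knob 0.92 [193.7 215.8] [0.5712 0.2149 0.3   ]
side carriage_grip 0.89 [238.4 276.5] [0.5625 0.1163 0.075 ]
side tube_mouth 0.84 [202.1 294.1] [0.5676 0.2266 0.102 ]
top [([262, 284, 26, 8, 197], array([274.8, 287.6]))]
top carriage_grip 0.7 [210.  229.7] [0.5528 0.114  0.075 ]
top tube_mouth 0.52 [264.3 285.5] [ 0.4122 -0.0294  0.102 ]
exp knob [194.269  219.4574] [195.6604 228.8028] [149.6796 218.7162]
```

The red blob at (195.5,223.7) matches the expected knob position at (195,224). Moving above the knob and lowering.

Call:
move_arm:
  deltas:
    - [2,20,0,0,0,0]
    - [2,25,0,0,0,0]
    - [2,25,0,0,0,0]
    - [2,20,0,0,0,0]
    - [1,11,0,0,0,0]

```text
t: 51.58
eef_pos: [0.5616, 0.2249, 0.5302]
ee_rot: [3.141, -0.0, -1.645]
force: [0.2, 0.6, -0.9]
width: 0.0005
```

Call:
move_arm:
  deltas:
    - [0,0,-15,0,0,0]
    - [0,0,-15,0,0,0]
    - [0,0,-8,0,0,0]
    - [0,0,0,0,0,0]
    - [0,0,0,0,0,0]

```text
t: 52.0
eef_pos: [0.5615, 0.2227, 0.4928]
ee_rot: [3.141, -0.001, -1.646]
force: [-0.1, 0.6, 0.9]
width: 0.0005
```

Call:
move_arm:
  deltas:
    - [0,0,-2,0,0,0]
    - [0,0,-2,0,0,0]
    - [0,0,-2,0,0,0]
    - [0,0,-2,0,0,0]
    - [0,0,-2,0,0,0]

```text
t: 52.42
eef_pos: [0.5614, 0.2229, 0.4827]
ee_rot: [-3.141, 0.0, -1.646]
force: [-0.5, -0.3, 0.4]
width: 0.0005
```

Call:
move_arm:
  deltas:
    - [0,0,-2,0,0,0]
    - [0,0,-2,0,0,0]
    - [0,0,-2,0,0,0]
    - [0,0,-2,0,0,0]
    - [0,0,0,0,0,0]

```text
t: 52.83
eef_pos: [0.5614, 0.223, 0.4743]
ee_rot: [3.141, -0.0, -1.646]
force: [-0.0, 0.3, 0.5]
width: 0.0003
```

Call:
move_arm:
  deltas:
    - [0,0,-2,0,0,0]
    - [0,0,-2,0,0,0]
    - [0,0,-2,0,0,0]
    - [0,0,-1,0,0,0]
    - [0,0,0,0,0,0]

```text
t: 53.25
eef_pos: [0.5614, 0.223, 0.4673]
ee_rot: [3.141, -0.0, -1.646]
force: [0.2, 0.6, 0.0]
width: 0.0004
```

Call:
move_arm:
  deltas:
    - [0,0,-1,0,0,0]
    - [0,0,-1,0,0,0]
    - [0,0,-1,0,0,0]
    - [0,0,-1,0,0,0]
    - [0,0,0,0,0,0]

```text
t: 53.67
eef_pos: [0.5614, 0.223, 0.4634]
ee_rot: [3.141, -0.0, -1.646]
force: [-0.3, -0.1, -0.7]
width: 0.0005
```

Call:
move_arm:
  deltas:
    - [0,0,-1,0,0,0]
    - [0,0,-1,0,0,0]
    - [0,0,-1,0,0,0]
    - [0,0,0,0,0,0]
    - [0,0,0,0,0,0]

```text
t: 54.08
eef_pos: [0.5614, 0.223, 0.4604]
ee_rot: [3.141, -0.0, -1.646]
force: [0.7, 0.4, 0.2]
width: 0.0001
```

No resistance yet with the tips at 0.282, although the knob top should be near 0.30. I'm checking numerically whether the knob is moving.

```bash
cat > knob.py <<'E'
from h import *
np.set_printoptions(precision=4,suppress=True)
for c in("side","top"):
    f=arm.grab_frame(c)
    h=cv2.cvtColor(f,cv2.COLOR_RGB2HSV);m=cv2.inRange(h,(0,150,60),(4,255,255))|cv2.inRange(h,(176,150,60),(180,255,255))
    k,_,st,ce=cv2.connectedComponentsWithStats(m);print(c,[(st[i].tolist(),ce[i].round(1)) for i in range(1,k) if st[i,4]>15])
    for n in("plunger","ram","ram_knob"):
        for r in arm.spot_point(n,c)[:5]: print(c,n,round(r["score"],2),np.round(r["xy"],1))
for z in(.27,.275,.28,.285,.29,.295,.3):print(z,proj("side",(.561,.223,z-.011)).round(1))
print(proj("side",(.561,.223,.071)),arm.get_state()["force"])
E
python3 knob.py; python3 -c "
import cv2;from h import *
f=arm.grab_frame('side')[195:330,165:265];cv2.imwrite('pics/k1.png',cv2.resize(f,None,fx=5,fy=5)[:,:,::-1])"
```

```text
side [([187, 225, 20, 16, 209], array([196.5, 233.9])), ([321, 272, 20, 23, 218], array([331.1, 282.5]))]
side plunger 0.95 [251.1 416.7]
side plunger 0.9 [325.3 336.1]
side plunger 0.85 [278.6 373. ]
side plunger 0.63 [209.4 302.6]
side plunger 0.36 [207.6 321.9]
side ram 0.56 [204.2 282.1]
side ram_knob 0.85 [194.6 223.2]
top [([262, 284, 26, 8, 197], array([274.8, 287.6]))]
top plunger 0.84 [219.5 312.5]
top plunger 0.71 [126.2 304.9]
top plunger 0.59 [171.4 305.6]
top plunger 0.58 [170.6 228.6]
top ram 0.58 [161.5 226. ]
top ram_knob 0.44 [364.9 293.6]
0.27 [196.8 236.6]
0.275 [196.5 234.6]
0.28 [196.2 232.5]
0.285 [195.9 230.5]
0.29 [195.6 228.4]
0.295 [195.3 226.3]
0.3 [195.  224.2]
[206.9351 304.531 ] [-0.2667  0.1977 -0.1866]
```

The knob is following down: its blob went from row 223.7 to 233.9, which is about z 0.28. Contact is expected near tips 0.275, so I'm continuing gently.

Call:
move_arm:
  deltas:
    - [0,0,-1,0,0,0]
    - [0,0,-1,0,0,0]
    - [0,0,-1,0,0,0]
    - [0,0,0,0,0,0]
    - [0,0,0,0,0,0]

```text
t: 54.95
eef_pos: [0.5615, 0.223, 0.4576]
ee_rot: [-3.142, 0.0, -1.646]
force: [0.1, -0.1, 0.9]
width: 0.0003
```

Call:
move_arm:
  deltas:
    - [0,0,-1,0,0,0]
    - [0,0,0,0,0,0]
    - [0,0,-1,0,0,0]
    - [0,0,0,0,0,0]
    - [0,0,0,0,0,0]

```text
t: 55.37
eef_pos: [0.5615, 0.223, 0.4555]
ee_rot: [3.142, -0.0, -1.646]
force: [1.2, -0.1, 0.2]
width: 0.0003
```

Call:
move_arm:
  deltas:
    - [0,0,-1,0,0,0]
    - [0,0,0,0,0,0]
    - [0,0,-1,0,0,0]
    - [0,0,0,0,0,0]
    - [0,0,0,0,0,0]

```text
t: 55.78
eef_pos: [0.5614, 0.223, 0.4535]
ee_rot: [3.142, -0.0, -1.646]
force: [0.0, -0.4, 0.7]
width: 0.0002
```

Call:
move_arm:
  deltas:
    - [0,0,-1,0,0,0]
    - [0,0,0,0,0,0]
    - [0,0,-0.5,0,0,0]
    - [0,0,0,0,0,0]
    - [0,0,0,0,0,0]

```text
t: 56.2
eef_pos: [0.5613, 0.2229, 0.4534]
ee_rot: [-3.141, 0.0, -1.646]
force: [-2.9, -0.3, 7.2]
width: 0.0
```

Call:
move_arm:
  deltas:
    - [0,0,-1,0,0,0]
    - [0,0,0,0,0,0]
    - [0,0,-0.5,0,0,0]
    - [0,0,0,0,0,0]
    - [0,0,0,0,0,0]

```text
t: 56.62
eef_pos: [0.5611, 0.2228, 0.4533]
ee_rot: [-3.139, 0.001, -1.646]
force: [-6.4, -0.2, 14.4]
width: 0.0005
```

Bearing on the plunger at the predicted height with 14 N. Holding briefly, then lifting clear.

Call:
move_arm:
  deltas:
    - [0,0,0,0,0,0]
    - [0,0,0,0,0,0]
    - [0,0,0,0,0,0]
    - [0,0,0,0,0,0]
    - [0,0,0,0,0,0]

```text
t: 57.03
eef_pos: [0.5611, 0.2228, 0.4533]
ee_rot: [-3.139, 0.001, -1.646]
force: [-6.2, 0.0, 14.8]
width: 0.0001
```

Call:
move_arm:
  deltas:
    - [0,0,1,0,0,0]
    - [0,0,1,0,0,0]
    - [0,0,2,0,0,0]
    - [0,0,10,0,0,0]
    - [0,0,25,0,0,0]

```text
t: 57.45
eef_pos: [0.5609, 0.2229, 0.4868]
ee_rot: [3.136, -0.004, -1.647]
force: [0.7, -0.8, -1.0]
width: 0.0005
```

Call:
move_arm:
  deltas:
    - [0,0,20,0,0,0]
    - [0,0,10,0,0,0]
    - [0,0,0,0,0,0]
    - [0,0,0,0,0,0]
    - [0,0,0,0,0,0]

```text
t: 57.87
eef_pos: [0.5612, 0.223, 0.5184]
ee_rot: [3.14, -0.001, -1.646]
force: [0.5, 0.4, -0.7]
width: 0.0008
```

```bash
python3 knob.py; python3 - <<'E'
from h import *
np.set_printoptions(precision=4,suppress=True)
for c in("side","top"):
    for n,z in(("carriage_grip",.075),("tube_mouth",.102),("amber_bottle",0),("dropper",0),("grey_cap",0),("screwdriver",0),("clear_sheet",0)):
        for r in arm.spot_point(n,c)[:1]: print(c,n,round(r["score"],2),onz(c,r["xy"],z))
f=arm.grab_frame("side");h=cv2.cvtColor(f,cv2.COLOR_RGB2HSV)
print(arm.get_state()['eef_pos'],proj("side",(.561,.223,.138)))
# white stem column between rim and ram foot
for y in range(276,310,2): print(y,f[y,198:216:2].mean(1).round().tolist() if False else [int(v) for v in f[y,196:218:2].mean(1)])
E
```

```text
side [([187, 225, 21, 19, 318], array([197. , 234.3])), ([321, 272, 20, 23, 218], array([331.1, 282.5]))]
side plunger 0.8 [247.7 411.1]
side plunger 0.7 [210.5 303.4]
side plunger 0.64 [280.3 370.4]
side plunger 0.57 [325.2 342.7]
side plunger 0.24 [213.1 319.3]
side ram 0.77 [208.9 282. ]
side ram_knob 0.86 [192.8 229.1]
top [([154, 214, 9, 15, 71], array([158.3, 220.2])), ([262, 284, 26, 8, 198], array([274.7, 287.6]))]
top plunger 0.91 [128.6 307.6]
top plunger 0.84 [171.1 302. ]
top plunger 0.72 [167.9 228.8]
top plunger 0.7 [215.  312.2]
top plunger 0.39 [261.1 287.8]
top ram 0.54 [164.  226.7]
top ram_knob 0.48 [154.5 219.7]
top ram_knob 0.44 [395.3 179.1]
top ram_knob 0.29 [175.7 226.9]
0.27 [196.8 236.6]
0.275 [196.5 234.6]
0.28 [196.2 232.5]
0.285 [195.9 230.5]
0.29 [195.6 228.4]
0.295 [195.3 226.3]
0.3 [195.  224.2]
[206.9351 304.531 ] [-0.7919 -0.0725 -0.1245]
side carriage_grip 0.73 [0.5561 0.1146 0.075 ]
side tube_mouth 0.85 [0.5524 0.2274 0.102 ]
side amber_bottle 0.82 [ 0.7656 -0.1499  0.    ]
side dropper 0.68 [ 0.7638 -0.0394  0.    ]
side grey_cap 0.8 [ 0.3826 -0.3
[... 745 characters left out ...]
 64, 74, 75, 72, 99, 148, 237, 220, 211]
288 [145, 147, 136, 140, 152, 179, 220, 203, 186, 198, 219]
290 [157, 232, 189, 166, 199, 222, 221, 204, 215, 223, 164]
292 [226, 226, 183, 158, 201, 218, 220, 207, 208, 232, 222]
294 [224, 204, 144, 152, 198, 217, 222, 210, 210, 232, 233]
296 [187, 135, 142, 148, 193, 215, 223, 215, 173, 234, 232]
298 [231, 188, 138, 144, 190, 215, 222, 216, 175, 236, 232]
300 [233, 237, 220, 134, 185, 214, 221, 215, 194, 234, 232]
302 [232, 231, 235, 194, 173, 210, 220, 218, 220, 233, 234]
304 [236, 232, 232, 234, 229, 229, 231, 226, 234, 222, 237]
306 [194, 229, 236, 236, 236, 235, 226, 215, 223, 200, 206]
308 [180, 191, 174, 153, 183, 162, 169, 178, 200, 222, 220]
```

The knob stayed at about z 0.275 and the foot sits directly on the stem at side rows 286–288. The bystanders are in place and the arm is clear, so I'm handing in.

```bash
python3 -c "
from station import arm
arm.job_done();s=arm.get_state();print(s['t'],s['force'])"
```

```text
the job is handed in; nothing more can be done
the job is handed in; nothing more can be done
```

The job is done and handed in at about 58 s of robot time; no verdict is reported. I drew the platen out to its stop and dropped the three rings present (blue, orange, blue) into the tube. I then stood the small white plunger on top, pushed the platen home and pressed the ram down at about 14 N, well under the 45 N limit.

- **Rings:** the first blue ring jammed at a tilt. I went in with shut fingers; it then lay flat, and the pictures show all three rings flat.
- **Platen:** it met the home stop at 23 N after about 0.17 m of travel.
- **Ram:** after I lifted away, the red knob stayed at about 0.275 m, the height expected for the foot resting on the plunger. In the side image the foot sits directly on the stem.
- **Bystanders:** they read within about 2 cm of where they started, which is about the detectors' scatter, and the robot touches nothing.

Some checks disagreed or were missing:
- **Detections:** the top camera misreported the tube mouth several times, and once the ram knob. I discarded those readings and used the side view and the touch forces instead.
- **Ram resistance:** I felt none of the expected 2 N while the ram was travelling down. I confirmed it was moving from the knob's position in the image.
- **Final look:** the picture limit was reached before the press, so the last checks were made on numbers rather than by eye.

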